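# Hang the stained-slide rack on the hook inside the drying cabinet

## Task

Take the steel rack of freshly stained slides off the green drip tray by its black grip, lower it through the opening in the top of the drying cabinet without touching the steel frame of the opening, and hang it by its slot on the orange hook inside, so that it hangs free, upright and without swinging when you let go. The hook's height is adjustable and not known exactly: feel for it gently, never push or drop the glass-filled rack hard against the hook or cabinet. Leave the other things on the bench where they are.

Things in the scene. Friction and masses are not known exactly. Their poses are not given: they have to be found in the camera images.
- rack: Loose steel rack of 11 upright glass slides, 0.26 to 0.4 kg, balanced about its z axis. Origin: centre of the underside; z up, x across its thickness, y along its width. Base 36 mm (x) by 100 mm (y); slides up to 82 mm; over them a crossbar at 88 to 94 mm, from it a 28 mm wide hanger plate rises to the grip; bar and plate are 3 mm thick sheet at x = 0. Both faces alike: it may hang either way round.
- rack_grip (a point): Middle of the black plastic grip on top of the rack, 150 mm above the rack's underside. The grip is a block 20 mm (x) by 24 mm (y), from 134 to 164 mm above the underside. Axes as the rack's. Grip it firmly: held loosely, the rack pivots between the fingers when its lower part is pushed.
- rack_slot (a point): Middle of the upper edge of the slot in the hanger plate; this edge rests on the hook. 118 mm above the rack's underside, 32 mm below rack_grip, on the rack's z axis. The slot goes right through the plate along rack x; it is 10 mm wide (y) and 20 mm high, from 98 to 118 mm above the underside. Axes as the rack's.
- tray: Green drip tray, fixed, 180 mm (x) by 240 mm (y), rim 18 mm high, floor about 4 mm thick; the rack stands in it. Origin: centre of its underside.
- cabinet: White top-loading slide-drying cabinet, fixed, 260 mm (x) by 340 mm (y), deck 194 mm high. Origin: centre of its underside; x to the far side, y left, z up; turned up to 0.2 rad. Chamber floor 12 mm above the bench; the chamber reaches 25 mm beyond the clear opening in x, 20 mm in y. A clear hatch lies open on the deck, on the +y side; its bar stands 3 mm above the frame.
- frame: Steel frame round the opening in the cabinet's top, part of the cabinet; must not be touched. Clear opening 120 mm (cabinet x) by 140 mm (cabinet y); frame bars 12 mm wide; rim top 200 mm above the bench and lower side 184 mm. Origin and axes are those of cabinet, not the middle of the opening.
- opening (a point): Middle of the clear opening, at the height of the frame's top, 200 mm above the bench. Axes as the cabinet's.
- hook_low (a point): Where the orange hook would be at the lowest end of its slotted strip: top of its arm, in the plane of the tip's face that looks to the robot, mid-width. 15 mm in +x (cabinet) from opening, 65 mm lower. Axes as the cabinet's. The real hook is here in x and y, but clamped somewhere from 4 to 34 mm higher; its height is not measured. It is stiff and stays put under a careful push.
- hook_foot (a point): Middle of the far chamber wall, where the hook's arm would start at the lowest setting: 70 mm in +x from hook_low. Hook: flat bar 5 mm wide (y); level arm 5 mm thick from the wall towards the robot, ending at hook_low's plane in an upturned tip, 5 mm thick (x), that rises 10 mm above the arm's top. So seen from the robot it is 5 mm wide and 15 mm high.
- dishes: Bystander: stack of culture dishes with red lids, 91 mm across, 75 mm high. Origin: centre of underside.
- stain_bottle: Bystander: amber stain bottle, 48 mm across, 105 mm high. Origin: centre of underside.
- slide_box: Bystander: small blue and brown box of slides, 85 x 60 x 34 mm. Origin: centre of underside.
Not all that is in view belongs to the job. There is more than one size of the rack; the job needs the largest.

How it is judged:
By the outcome, as a careful person would: the job done as asked, in the order asked, and still so for the second after the job is handed in, with the robot touching nothing.
It also fails if it takes over 54 s, if anything falls off the work surface, if the arm or the gripper's body presses on something with over 40 N, if the wrist force passes 120 N, or if a joint passes its speed limit or range.

## Robot

A 7-joint arm with a two-finger parallel gripper is mounted at the origin on the work surface. World frame = base frame: x ahead of the robot, y to its left, z up, the work surface at z = 0. Lengths are in m, angles in rad, forces in N, time in s.
With the tool pointing down it reaches from about 0.4 to 0.875 m from the base axis. Payload 6.5 kg.
Tool frame: the origin (TCP) lies at the very end of the fingers, on their centre line; the grasp point (between the pads) lies 19 mm behind it; x points along the fingers, y is the direction in which the jaws open and shut, and the axes are right-handed (so a half turn about x gives the same grasp; the last joint's range is limited). The gripper opens to 88 mm and grips with 3 to 60 N. Pads are 18 mm wide; open, the fingers measure 123 mm over their backs; the gripper's body (75 mm by 187 mm) begins 45 mm behind the grasp point.
Start: joints at [1.135, 0.536, -0.004, 1.538, 0.003, 1.067, -0.071], TCP at [0.235, -0.606, 0.204] pointing down, gripper open.
Joint ranges: [-2.7, 2.7], [-0.37, 2.16], [-1.27, 1.26], [0.24, 2.4], [-1.31, 4.45], [0.19, 1.91], [-2.76, 2.76]. Speed limits (rad/s): [2.39, 2.39, 3.14, 3.14, 3.14, 3.14, 3.14].

## Interface

Orientations are given as [roll, pitch, yaw] about the fixed x, y, z axes, in that order (R = Rz(yaw) Ry(pitch) Rx(roll)).
In Python, from cell import observe, snapshot, finish_job gives the robot as it stands.
- The arm moves only by the shell command python3 -m creep 'ROWS' [FORCE]. ROWS is JSON, a list of rows, each a list of 3 entries, a list of its own where there are three numbers: the shift along the tool's x, y, z in mm, then the turn about the tool's x in rad, then the closure, from 0 (fully open) to 1 (shut). In form: [[[dx, dy, dz], yaw, fingers], ...]. A call has 1 to 10 rows; each row is the pose to reach, as a shift and turn from the pose commanded when the call began, along the tool's axes at that moment; what a row does not reach only later rows make up. A row lasts 1/10 s, in which the tool goes at most 50 mm and 8.59 degrees, less where a joint would pass 70% of its speed; a pose out of reach is approached as far as the arm can. A call with a gripper value outside its range is refused whole. The fingers move at their own pace and stop on an object; FORCE is the grip in N (left out, the last holds). Time passes only in rows, so rows that repeat a pose let the fingers close. It gives the time, the measured TCP pose, the force and the opening at its end, in the units of the state.
- observe(): the state, without advancing time (a new reading comes with each control period).
- snapshot(name): name is "scene" or "top"; returns a dict with "img" (480x640x3 uint8, red, green, blue), "depth" (480x640 float32, m along the optical axis (not along the pixel's ray), 0 where there is no reading), "K" (3x3 intrinsics, pixels), "R" (3x3) and "t" (3): a world point X has camera coordinates R X + t. Camera axes: x right, y down, z forward; pixel columns grow to the right and rows downward; lengths in m; the calibration is good to about 2 mm. A picture is of the moment at which its call begins.
- finish_job(): hands the job in, once; it reports no verdict.
The state is a dict: "time_s": time; "joint_pos": joint angles; "qd": joint speeds; "joint_efforts": joint torques, N m; "position": TCP position; "ee_rot": TCP orientation; "ft_force": force on the tool from outside, world axes, zero at the start; "ft_torque": the same for the moment, N m; "gripper_width": finger opening in m.
Only numpy, scipy, OpenCV 4.12 (cv2) and the standard library are available. Lean on these libraries where they do the work, as an engineer would, in place of code of your own. Each camera call takes 0.05 s, during which the arm holds its last target.

## Working session

There is one attempt and no reset: what is moved stays moved. The work goes in short steps, Python scripts to look and compute and a shell command to move; the robot and the scene stay as the last step left them, time stands still between calls to the robot, and variables do not carry over. Pictures are saved under pics/ and viewed, and the job is handed in when it is done.

```bash
mkdir -p pics; ls
python3 - <<'E'
from cell import observe,snapshot
import cv2,numpy as np
o=observe();print({k:np.round(v,3).tolist() for k,v in o.items()})
for n in("scene","top"):
    s=snapshot(n);cv2.imwrite(f"pics/{n}0.png",s["img"][:,:,::-1]);np.savez(f"/tmp/{n}0.npz",**s)
    print(n,s["K"].tolist(),np.round(s["R"],3).tolist(),np.round(s["t"],3).tolist())
E
```

```text
pics
{'time_s': 0.0, 'joint_pos': [1.135, 0.537, -0.004, 1.539, 0.003, 1.067, -0.071], 'qd': [-0.001, -0.0, 0.001, 0.001, 0.001, 0.001, 0.001], 'joint_efforts': [-0.0, -57.101, 0.991, -25.161, -0.056, 0.018, 0.0], 'position': [0.235, -0.605, 0.203], 'ee_rot': [-1.495, 1.569, 2.016], 'ft_force': [0.195, -0.641, 0.111], 'ft_torque': [-0.021, 0.035, 0.058], 'gripper_width': 0.088}
scene [[501.3024047014867, 0.0, 324.4514802652779], [0.0, 501.3024047014867, 244.80086869130122], [0.0, 0.0, 1.0]] [[0.767, 0.641, -0.007], [0.357, -0.436, -0.826], [-0.533, 0.631, -0.564]] [-0.33, -0.092, 1.278]
top [[526.5323608652526, 0.0, 316.47164331615426], [0.0, 526.5323608652526, 246.0906787118048], [0.0, 0.0, 1.0]] [[0.013, -1.0, -0.026], [-0.983, -0.008, -0.183], [0.182, 0.028, -0.983]] [-0.07, 0.54, 1.249]
```

View pics/scene0.png

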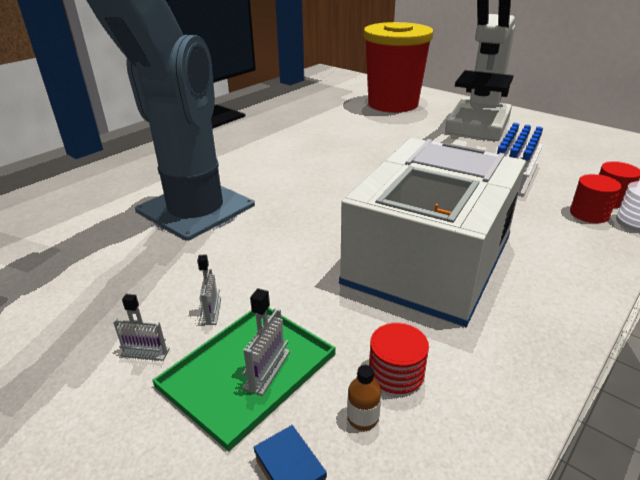

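View pics/top0.png

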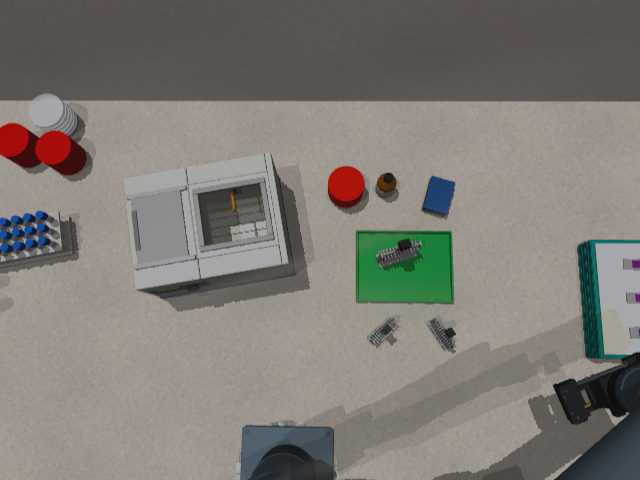

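```bash
cat > h.py <<'E'
import numpy as np,cv2
def cam(n,i=0): return dict(np.load(f"/tmp/{n}{i}.npz"))
def ray(s,u,v):
    K,R,t=s["K"],s["R"],s["t"]; d=R.T@np.linalg.solve(K,[u,v,1.]); return -R.T@t,d
def plane(s,u,v,z):
    c,d=ray(s,u,v); return c+d*(z-c[2])/d[2]
def cloud(s):
    K,R,t=s["K"],s["R"],s["t"]; v,u=np.mgrid[:480,:640]; d=s["depth"]
    P=np.stack([(u-K[0,2])/K[0,0]*d,(v-K[1,2])/K[1,1]*d,d],-1); return (P-t)@R
def proj(s,X):
    q=s["K"]@(s["R"]@np.asarray(X)+s["t"]); return q[:2]/q[2]
E
python3 - <<'E'
from h import *
for n,(a,b,c,d),nm in(("top",(360,220,460,310),"tray"),("top",(120,145,300,295),"cab"),("scene",(220,270,320,410),"rack"),("scene",(370,150,490,230),"cab")):
    s=cam(n);im=s["img"][b:d,a:c,::-1];f=min(800/(c-a),600/(d-b));cv2.imwrite(f"pics/{n}_{nm}.png",cv2.resize(im,None,fx=f,fy=f,interpolation=cv2.INTER_NEAREST));print(n,nm,f)
for n in("top","scene"):
    s=cam(n);P=cloud(s);im=s["img"].astype(int)
    hsv=cv2.cvtColor(s["img"],cv2.COLOR_RGB2HSV)
    m=(hsv[...,0]>5)&(hsv[...,0]<20)&(hsv[...,1]>180)&(hsv[...,2]>120)
    v,u=np.nonzero(m)
    for a,b in list(zip(u,v)):
        p=P[b,a]
        if .3<p[0]<.9 and .05<p[1]<.5: print(n,a,b,np.round(p,3))
    # dark grip
    m=(im.max(-1)<45)&(P[...,2]>.1)&(P[...,2]<.2)&(P[...,0]>.4)&(P[...,0]<.8)&(P[...,1]<0)
    c,l,st,ce=cv2.connectedComponentsWithStats(m.astype(np.uint8))
    for i in range(1,c):
        if st[i,4]>8: q=P[l==i];print(n,"dark",st[i],ce[i],np.round(q.mean(0),3),np.round(q.min(0),3),np.round(q.max(0),3))
E
```

```text
top tray 6.666666666666667
top cab 4.0
scene rack 4.285714285714286
scene cab 6.666666666666667
top 231 195 [0.634 0.128 0.173]
top 232 195 [0.636 0.127 0.166]
top 231 196 [0.634 0.13  0.165]
top 232 196 [0.634 0.128 0.164]
top 231 197 [0.632 0.13  0.165]
top 232 197 [0.632 0.128 0.164]
top 232 198 [0.63  0.128 0.163]
top 233 198 [0.629 0.125 0.166]
top 232 199 [0.626 0.126 0.168]
top 233 199 [0.626 0.124 0.168]
top 232 200 [0.625 0.127 0.163]
top 233 200 [0.625 0.125 0.163]
top 232 201 [0.622 0.127 0.167]
top 233 201 [0.622 0.125 0.165]
top 232 202 [0.62  0.127 0.163]
top 233 202 [0.619 0.124 0.169]
top 232 203 [0.617 0.126 0.167]
top 233 203 [0.617 0.124 0.166]
top 232 204 [0.614 0.126 0.169]
top 233 204 [0.615 0.124 0.165]
top 233 205 [0.613 0.125 0.163]
top 234 205 [0.613 0.122 0.163]
top 233 206 [0.61  0.124 0.165]
top 234 206 [0.611 0.122 0.162]
top 233 207 [0.608 0.124 0.165]
top 234 207 [0.607 0.121 0.169]
top 233 208 [0.605 0.123 0.168]
top 234 208 [0.606 0.122 0.163]
top 233 209 [0.601 0.122 0.174]
top 233 210 [0.599 0.122 0.172]
top dark [384 173   9   9  67] [387.98507463
[... 859 characters left out ...]
cene 443 211 [0.617 0.121 0.167]
scene 444 211 [0.619 0.122 0.167]
scene 445 211 [0.62  0.124 0.167]
scene 446 211 [0.621 0.126 0.166]
scene 447 211 [0.622 0.127 0.166]
scene 448 211 [0.624 0.128 0.167]
scene 445 212 [0.62  0.125 0.164]
scene 446 212 [0.622 0.124 0.165]
scene 447 212 [0.624 0.124 0.166]
scene 448 212 [0.626 0.124 0.167]
scene 449 212 [0.627 0.126 0.167]
scene 450 212 [0.628 0.128 0.166]
scene 449 213 [0.628 0.125 0.165]
scene dark [251 290  18  25 350] [259.54571429 301.64857143] [ 0.532 -0.269  0.16 ] [ 0.52  -0.278  0.127] [ 0.54  -0.254  0.171]
scene dark [358 365  16  15 188] [365.35638298 372.36170213] [ 0.704 -0.239  0.106] [ 0.693 -0.248  0.1  ] [ 0.714 -0.226  0.109]
```

```bash
ls pics
```

```text
scene0.png
scene_cab.png
scene_rack.png
top0.png
top_cab.png
top_tray.png
```

View pics/top_tray.png

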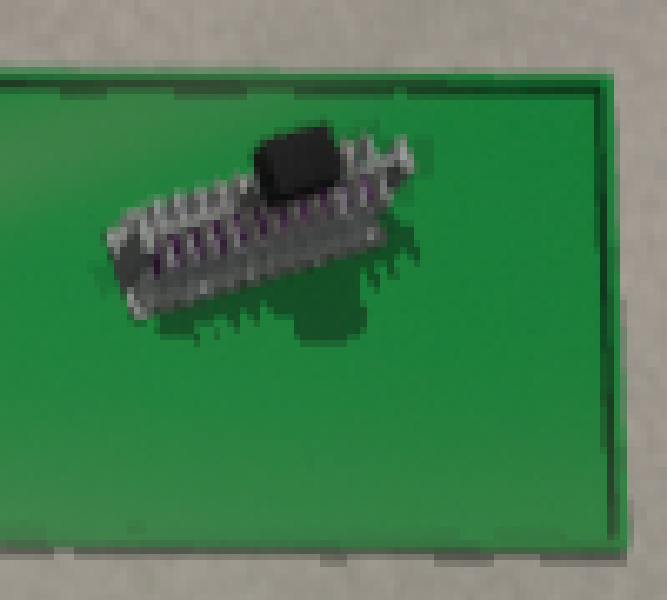

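View pics/top_cab.png

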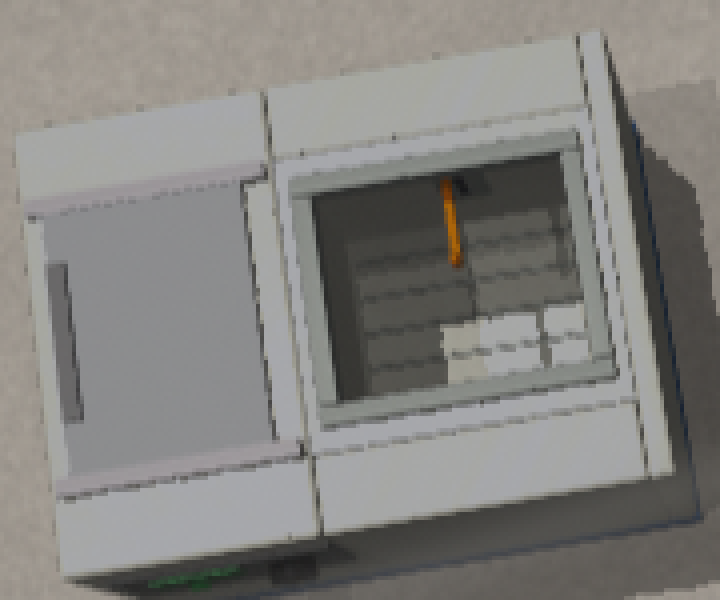

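View pics/scene_rack.png

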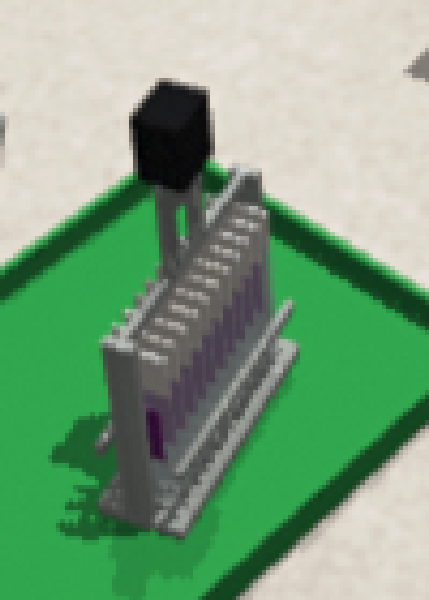

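View pics/scene_cab.png

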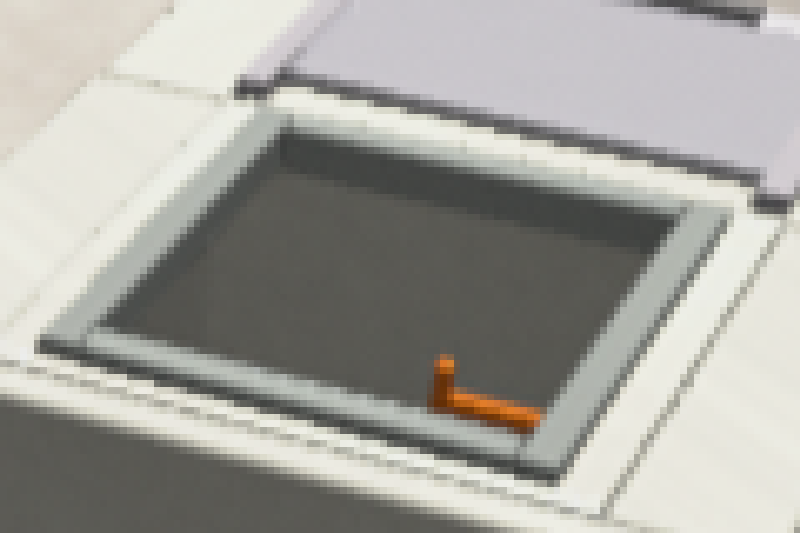

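Run:
```python
from h import *
for n,(a,b,c,d) in(("top",(180,165,290,265)),("scene",(370,160,490,228))):
    s=cam(n);hsv=cv2.cvtColor(s["img"],cv2.COLOR_RGB2HSV);print(n,"cam",np.round(-s["R"].T@s["t"],3))
    seeds={"top":[(250,182),(200,230),(240,245)],"scene":[(400,175),(470,200),(430,210)]}[n]
    P=cloud(s)
    for u,v in seeds: print(hsv[v,u],s["img"][v,u],P[v,u].round(3))
    im=s["img"].astype(int)
    m=np.zeros((480,640),np.uint8)
    mm=(im[...,1]-im[...,0]>=5)&(im[...,0]>125)&(im[...,0]<200)
    m[b:d,a:c]=mm[b:d,a:c]*255
    cv2.imwrite(f"pics/{n}_m.png",cv2.resize(m[b:d,a:c],None,fx=5,fy=5,interpolation=0))
    cs,_=cv2.findContours(m,cv2.RETR_EXTERNAL,cv2.CHAIN_APPROX_NONE)
    k=max(cs,key=cv2.contourArea)[:,0]
    q=np.array([plane(s,u,v,.2)[:2] for u,v in k]);r=cv2.minAreaRect((q*1000).astype(np.float32));print("outer",r)
    cs,hh=cv2.findContours(m,cv2.RETR_CCOMP,cv2.CHAIN_APPROX_NONE)
    hs=[x for x,y in zip(cs,hh[0]) if y[3]>=0]
    if hs:
        k=max(hs,key=cv2.contourArea)[:,0];q=np.array([plane(s,u,v,.2)[:2] for u,v in k]);print("inner",cv2.minAreaRect((q*1000).astype(np.float32)))
```

```text
top cam [ 0.304 -0.1    1.324]
[ 50  11 140] [136 140 134] [0.657 0.082 0.198]
[ 42   9 145] [143 145 140] [0.546 0.188 0.201]
[24 16 82] [82 81 77] [0.514 0.098 0.199]
outer ((509.5847473144531, 163.89697265625), (1.5947613716125488, 4.568629741668701), 47.05350112915039)
scene cam [ 0.967 -0.635  0.642]
[ 45  10 197] [193 197 189] [0.51  0.136 0.202]
[ 30  10 237] [237 237 228] [0.657 0.14  0.197]
[ 36  11 111] [110 111 106] [0.55  0.204 0.107]
outer ((648.3836059570312, 133.53912353515625), (9.79774284362793, 153.60472106933594), 10.57973861694336)
inner ((519.1959838867188, 109.93696594238281), (4.988739967346191, 8.59571647644043), 9.783016204833984)
```

Run:
```python
from h import *
def go(n,f,off,pts,z=.2):
    s=cam(n);q=np.array([plane(s,off[0]+x/f-.5,off[1]+y/f-.5,z)[:2] for x,y in pts])*1000
    print(n,q.round(1).tolist(),"c",q.mean(0).round(1),"edges",np.linalg.norm(q-np.roll(q,-1,0),axis=1).round(1), "ang",[round(float(np.degrees(np.arctan2(*(np.roll(q,-1,0)-q)[i][::-1]))),1) for i in range(4)])
go("scene",6.6667,(370,150),[(38,338),(555,468),(728,210),(262,105)])
go("scene",6.6667,(370,150),[(98,330),(525,438),(687,213),(285,125)])
go("top",4,(120,145),[(290,178),(578,130),(617,374),(322,426)])
go("top",4,(120,145),[(313,197),(562,152),(590,350),(340,402)])
s=cam("top");im=s["img"][165:265,180:290,::-1];im=cv2.convertScaleAbs(im,alpha=1.3)
cv2.imwrite("pics/tcrop.png",cv2.resize(im,None,fx=6,fy=6,interpolation=cv2.INTER_CUBIC))
```

```text
scene [[528.6, 26.1], [668.1, 53.5], [638.7, 212.4], [497.9, 187.9]] c [583.3 120. ] edges [142.2 161.5 142.9 164.6] ang [11.1, 100.5, -170.1, -79.3]
scene [[538.6, 39.9], [655.2, 61.9], [630.5, 203.2], [510.7, 180.3]] c [583.7 121.4] edges [118.6 143.5 121.9 143.1] ang [10.7, 99.9, -169.2, -78.8]
top [[639.7, 210.9], [668.4, 50.6], [529.7, 24.9], [499.4, 185.3]] c [584.3 117.9] edges [162.8 141.1 163.3 142.6] ang [-79.8, -169.5, 100.7, 10.3]
top [[628.8, 197.4], [655.6, 59.2], [542.9, 40.1], [512.8, 176.2]] c [585.  118.2] edges [140.8 114.2 139.4 117.9] ang [-79.0, -170.4, 102.5, 10.4]
```

View pics/tcrop.png

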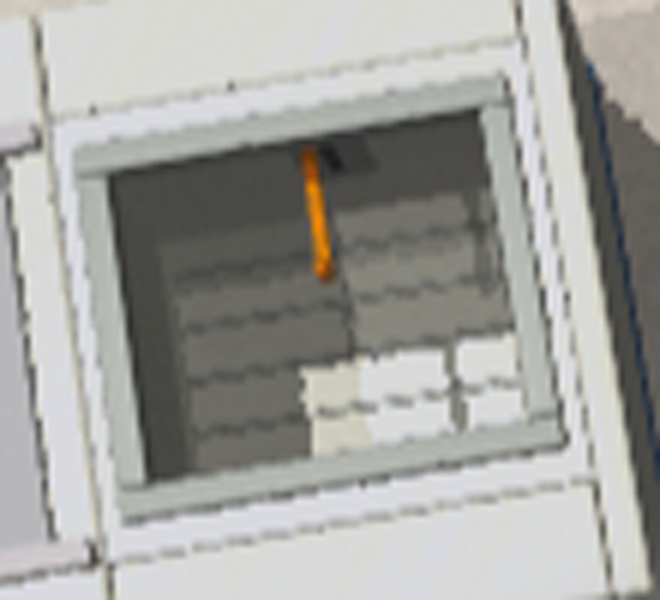

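Run:
```python
from h import *
s=cam("top");
P=cloud(s)
# frame/deck bias
for n in("top","scene"):
    s=cam(n);P=cloud(s);c=np.array([.584,.1195]);a=np.radians(10.5);e=np.array([[np.cos(a),np.sin(a)],[-np.sin(a),np.cos(a)]])
    l=(P[...,:2]-c)@e.T
    bar=(np.abs(l[...,0])<69)&(np.abs(l[...,1])<79)&((np.abs(l[...,0])>63)|(np.abs(l[...,1])>73))&(P[...,2]>.18)
    print(n,"frame z",np.median(P[bar][:,2]).round(4),bar.sum())
    im=s["img"].astype(int);hsv=cv2.cvtColor(s["img"],cv2.COLOR_RGB2HSV)
    o=(hsv[...,0]>5)&(hsv[...,0]<22)&(hsv[...,1]>150)&(np.abs(l[...,0])<90)&(np.abs(l[...,1])<60)&(np.abs(l[...,0]*1000)<90)
    o&=(np.abs(P[...,0]-.62)<.06)&(np.abs(P[...,1]-.122)<.03)
    L=l[o]*1000;z=P[o][:,2]*1000
    arm=(L[:,0]>23)&(L[:,0]<60);tip=L[:,0]<20
    print(" arm z",np.median(z[arm]).round(1),"y_c",np.median(L[arm,1]).round(1),L[arm,1].min().round(1),L[arm,1].max().round(1),"tip",np.round(np.c_[L[tip],z[tip]],0).tolist())
    g=(im.max(-1)<50)&(np.abs(P[...,0]-.53)<.04)&(np.abs(P[...,1]+.265)<.04)&(P[...,2]>.163)
    q=P[g];print(" grip top",q.mean(0).round(4),np.median(q[:,2]).round(4),g.sum(),cv2.minAreaRect((q[:,:2]*1000).astype(np.float32)))
s=cam("top")
for (x1,y1),(x2,y2),z in [((140,318),(382,243),.008),((107,235),(405,150),.088)]:
    A,B=[plane(s,360+x/6.6667-.5,220+y/6.6667-.5,z) for x,y in((x1,y1),(x2,y2))];d=B-A;print(A,B,np.degrees(np.arctan2(d[1],d[0])),np.linalg.norm(d))
s=cam("scene")
for (x1,y1),(x2,y2),z in [((130,128),(185,150),.168),((185,150),(210,92),.168),((180,530),(297,350),.008)]:
    A,B=[plane(s,220+x/4.2857-.5,270+y/4.2857-.5,z) for x,y in((x1,y1),(x2,y2))];d=B-A;print(A,B,np.degrees(np.arctan2(d[1],d[0])),np.linalg.norm(d))
```

```text
top frame z nan 0
 arm z 165.4 y_c -0.9 -3.4 2.2 tip [[17.0, 1.0, 176.0], [17.0, -1.0, 174.0], [16.0, -3.0, 175.0], [15.0, -0.0, 172.0], [15.0, -2.0, 172.0], [15.0, -1.0, 164.0]]
 grip top [ 0.5247 -0.2638  0.1684] 0.1687 94 ((525.1139526367188, -264.08416748046875), (18.8333740234375, 24.481416702270508), 17.435518264770508)
scene frame z nan 0
 arm z 166.0 y_c -1.9 -4.8 1.3 tip [[16.0, -4.0, 177.0], [18.0, -3.0, 177.0], [16.0, -4.0, 175.0], [18.0, -3.0, 175.0], [19.0, -1.0, 174.0], [16.0, -3.0, 172.0], [18.0, -2.0, 172.0], [20.0, -2.0, 173.0], [16.0, -1.0, 169.0], [18.0, -2.0, 170.0], [20.0, -2.0, 171.0], [17.0, -2.0, 168.0], [18.0, -0.0, 167.0], [20.0, -1.0, 168.0], [17.0, -1.0, 165.0], [18.0, -1.0, 165.0], [17.0, -3.0, 164.0], [19.0, -3.0, 165.0]]
 grip top [ 0.5309 -0.2675  0.1685] 0.1693 170 ((529.3336181640625, -265.6969909667969), (18.22870445251465, 21.78045654296875), 20.60035514831543)
[ 0.49551347 -0.22517725  0.008     ] [ 0.52505042 -0.3167223   0.008     ] -72.11773727213338 0.0961921379156856
[ 0.51359864 -0.20613094  0.088     ] [ 0.54533792 -0.31246086  0.088     ] -73.37973638441458 0.11096591361462892
[ 0.52517121 -0.28079815  0.168     ] [ 0.54764493 -0.27686229  0.168     ] 9.933560349327829 0.022815759643441937
[ 0.54764493 -0.27686229  0.168     ] [ 0.5325434  -0.25013148  0.168     ] 119.46420292427025 0.03070166552178839
[ 0.555784   -0.30441903  0.008     ] [ 0.52766549 -0.21222316  0.008     ] 106.96100189898216 0.0963884321067293
  return _methods._mean(a, axis=axis, dtype=dtype,
  ret = ret.dtype.type(ret / rcount)
```

```bash
cat >> h.py <<'E'
from scipy.spatial.transform import Rotation as Ro
def st(): 
    from cell import observe
    return observe()
def rel(target,yawdeg,pos=None):
    """shift (mm, tool axes) + turn; yawdeg= heading of tool y axis (jaws), mod 180"""
    o=st();R=Ro.from_euler("xyz",o["ee_rot"]).as_matrix();p=np.array(o["position"])
    print("t",round(o["time_s"],2),"pos",p.round(4),"F",np.round(o["ft_force"],1),"T",np.round(o["ft_torque"],2),"w",round(float(o["gripper_width"]),4))
    print("R\n",R.round(4))
    d=R.T@(np.array(target)-p)*1000
    h=np.degrees(np.arctan2(R[1,1],R[0,1]));dy=(yawdeg-h+90)%180-90
    print("tool shift mm",d.round(1),"jaw heading",h.round(2),"turn rad (tool x down -> neg)",np.radians(dy)*np.sign(R[2,0]))
E
python3 -c "
from h import *
rel([.526,-.2648,.215],107.2)"
```

```text
t 0.1 pos [ 0.2347 -0.6055  0.2035] F [ 0.2  1.1 -0.1] T [ 0.05 -0.04 -0.02] w 0.0881
R
 [[-7.000e-04  3.615e-01 -9.324e-01]
 [ 1.400e-03 -9.324e-01 -3.615e-01]
 [-1.000e+00 -1.500e-03  1.000e-04]]
tool shift mm [ -11.2 -212.4 -394.8] jaw heading -68.81 turn rad (tool x down -> neg) 0.06967736808818327
```

```bash
python3 -m creep '[[[-4,-10,-20],0,0],[[-10,-32,-60],0.02,0],[[-12,-57,-105],0.04,0],[[-12,-83,-153],0.06,0],[[-12,-109,-202],0.07,0],[[-12,-135,-250],0.07,0],[[-12,-160,-297],0.07,0],[[-12,-182,-340],0.07,0],[[-12,-200,-373],0.07,0],[[-12,-209,-390],0.07,0]]'
python3 - <<'E'
from h import *
rel([.526,-.2648,.141],107.2)
from cell import snapshot
for n in("scene","top"):
    s=snapshot(n);np.savez(f"/tmp/{n}1.npz",**s)
    a,b,c,d=(200,180,330,410) if n=="scene" else (340,190,470,310)
    im=s["img"][b:d,a:c,::-1];f=min(800/(c-a),600/(d-b));cv2.imwrite(f"pics/{n}_1.png",cv2.resize(im,None,fx=f,fy=f,interpolation=cv2.INTER_CUBIC))
E
```

```text
time_s: 1.1
position: [0.5259, -0.2649, 0.2161]
ee_rot: [-2.256, 1.568, 1.191]
ft_force: [0.7, -0.2, 0.9]
gripper_width: 0.0885
t 1.1 pos [ 0.5259 -0.2649  0.2161] F [ 0.7 -0.2  0.9] T [-0.01  0.03 -0.04] w 0.0885
R
 [[ 9.000e-04  3.010e-01 -9.536e-01]
 [ 2.400e-03 -9.536e-01 -3.010e-01]
 [-1.000e+00 -2.000e-03 -1.600e-03]]
tool shift mm [75.1  0.1  0. ] jaw heading -72.48 turn rad (tool x down -> neg) 0.0055778857832059865
```

View pics/scene_1.png

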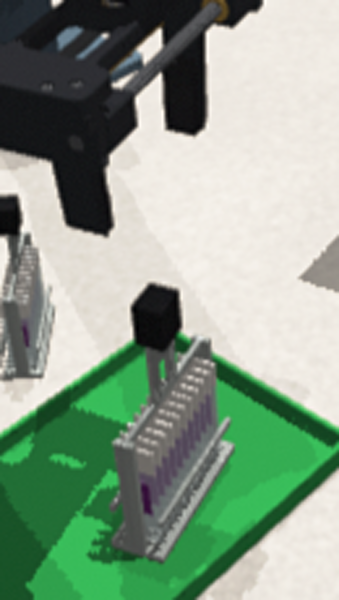

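```bash
python3 -m creep '[[[15,0,0],0,0],[[40,0,0],0.004,0.3],[[60,0,0],0.004,0.4],[[70,0,0],0.004,0.5],[[75,0,0],0.004,0.5],[[75,0,0],0.004,0.5]]' 50
python3 - <<'E'
from h import *
rel([.526,-.2648,.141],107.2)
from cell import snapshot
for n in("scene","top"):
    s=snapshot(n);np.savez(f"/tmp/{n}2.npz",**s)
    a,b,c,d=(200,220,330,410) if n=="scene" else (340,190,470,310)
    im=s["img"][b:d,a:c,::-1];f=min(800/(c-a),600/(d-b));cv2.imwrite(f"pics/{n}_2.png",cv2.resize(im,None,fx=f,fy=f,interpolation=cv2.INTER_CUBIC))
E
```

```text
time_s: 1.8
position: [0.5226, -0.2707, 0.1411]
ee_rot: [-0.378, 1.57, 3.059]
ft_force: [0.2, 0.1, 0.3]
gripper_width: 0.0504
t 1.8 pos [ 0.5226 -0.2707  0.1411] F [0.2 0.1 0.3] T [ 0.02 -0.03  0.03] w 0.0504
R
 [[-7.000e-04  2.909e-01 -9.568e-01]
 [ 1.000e-04 -9.568e-01 -2.909e-01]
 [-1.000e+00 -2.000e-04  6.000e-04]]
tool shift mm [ 0.1 -4.6 -5. ] jaw heading -73.09 turn rad (tool x down -> neg) -0.005040657827604459
```

View pics/scene_2.png

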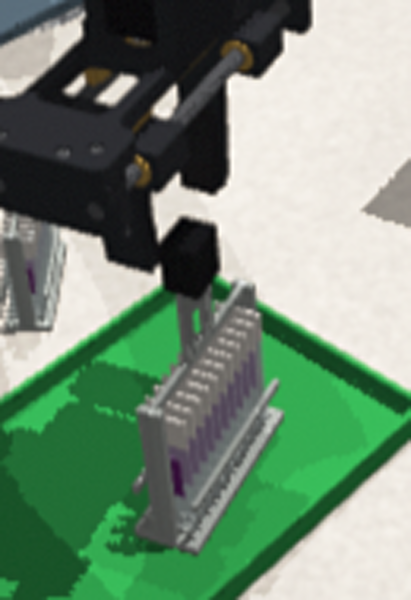

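View pics/top_2.png

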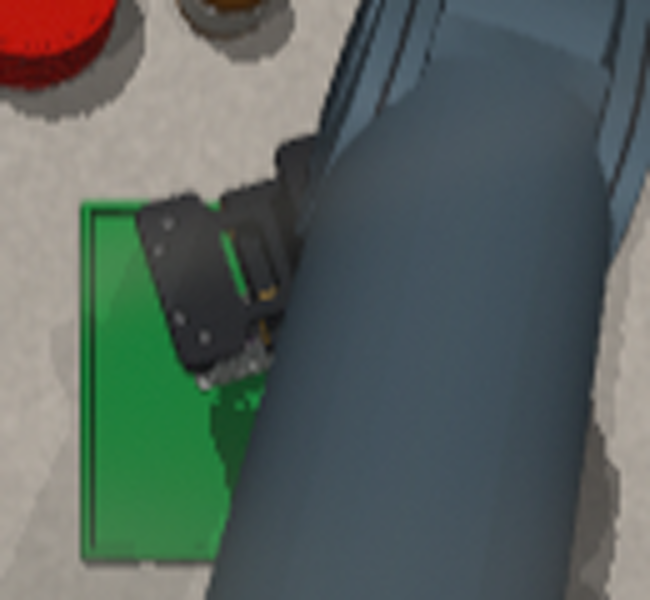

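```bash
python3 -m creep '[[[0,-2,-2],0,0.5],[[0,-4.5,-5],0,0.5],[[0,-4.5,-5],0,0.5],[[0,-4.5,-5],0,0.5]]' 50
python3 - <<'E'
from h import *
rel([.526,-.2648,.141],107.2)
from cell import snapshot
n="scene"
s=snapshot(n);np.savez(f"/tmp/{n}3.npz",**s)
a,b,c,d=(200,220,330,410)
im=s["img"][b:d,a:c,::-1];f=min(800/(c-a),600/(d-b));cv2.imwrite(f"pics/{n}_3.png",cv2.resize(im,None,fx=f,fy=f,interpolation=cv2.INTER_CUBIC))
E
```

```text
time_s: 2.3
position: [0.5267, -0.2642, 0.1415]
ee_rot: [2.459, 1.57, -0.386]
ft_force: [-0.1, -1.1, -0.2]
gripper_width: 0.0441
t 2.3 pos [ 0.5267 -0.2642  0.1415] F [-0.1 -1.1 -0.2] T [ 0.03  0.06 -0.01] w 0.0441
R
 [[ 3.000e-04  2.921e-01 -9.564e-01]
 [-1.000e-04 -9.564e-01 -2.921e-01]
 [-1.000e+00  2.000e-04 -2.000e-04]]
tool shift mm [0.5 0.3 0.9] jaw heading -73.02 turn rad (tool x down -> neg) -0.0037528042109966873
```

View pics/scene_3.png

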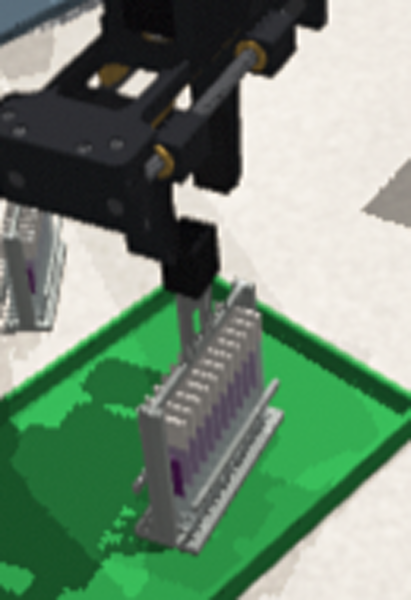

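Fingers straddle the grip (crop ~(190,250)). Closing.

```bash
python3 -m creep '[[[0,0,0],0,0.6],[[0,0,0],0,0.7],[[0,0,0],0,0.8],[[0,0,0],0,1],[[0,0,0],0,1],[[0,0,0],0,1]]' 55
python3 -m creep '[[[-2,0,0],0,1],[[-6,0,0],0,1],[[-12,0,0],0,1],[[-20,0,0],0,1],[[-30,0,0],0,1],[[-40,0,0],0,1],[[-40,0,0],0,1],[[-40,0,0],0,1]]' 55
python3 - <<'E'
from h import *
rel([.526,-.2648,.141],107.2)
from cell import snapshot
n="scene"
s=snapshot(n);np.savez(f"/tmp/{n}4.npz",**s)
a,b,c,d=(200,200,330,410)
im=s["img"][b:d,a:c,::-1];f=min(800/(c-a),600/(d-b));cv2.imwrite(f"pics/{n}_4.png",cv2.resize(im,None,fx=f,fy=f,interpolation=cv2.INTER_CUBIC))
E
```

```text
time_s: 2.95
position: [0.5265, -0.2645, 0.1413]
ee_rot: [-0.437, 1.571, 3.001]
ft_force: [0.6, 0.1, 0.9]
gripper_width: 0.0004
time_s: 3.75
position: [0.5266, -0.2645, 0.1817]
ee_rot: [2.34, 1.57, -0.506]
ft_force: [-0.0, 0.2, 0.2]
gripper_width: 0.0003
t 3.75 pos [ 0.5266 -0.2645  0.1817] F [-0.   0.2  0.2] T [-0.02  0.05  0.02] w 0.0003
R
 [[ 6.000e-04  2.915e-01 -9.566e-01]
 [-3.000e-04 -9.566e-01 -2.915e-01]
 [-1.000e+00  5.000e-04 -5.000e-04]]
tool shift mm [40.7  0.   0.7] jaw heading -73.05 turn rad (tool x down -> neg) -0.004397387435643941
```

View pics/scene_4.png

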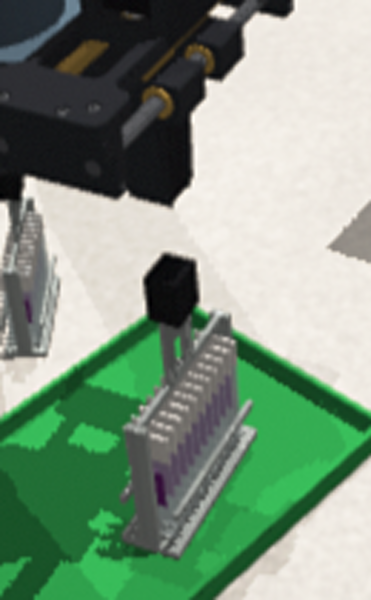

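Run:
```python
from h import *
for i in(4,):
    s=cam("scene",i);P=cloud(s);im=s["img"].astype(int)
    f=600/210
    for X in([.5266,-.2645,.1817],[.526,-.2648,.168],[.526,-.2648,.154]):
        print(X,((proj(s,X)-[200,200])+.5)*f)
    g=(im.max(-1)<45)&(np.abs(P[...,0]-.53)<.05)&(np.abs(P[...,1]+.265)<.05)&(P[...,2]>.1)
    v,u=np.nonzero(g)
    for lo in np.arange(.13,.25,.01):
        q=P[g&(P[...,2]>=lo)&(P[...,2]<lo+.01)]
        if len(q):print(round(lo,2),len(q),q.mean(0).round(3),q.min(0).round(3),q.max(0).round(3))
```

```text
[0.5266, -0.2645, 0.1817] [166.85950742 249.70678769]
[0.526, -0.2648, 0.168] [167.81242295 270.27797867]
[0.526, -0.2648, 0.154] [170.0159061  291.04377749]
0.13 2 [ 0.528 -0.274  0.14 ] [ 0.525 -0.276  0.139] [ 0.531 -0.273  0.14 ]
0.14 69 [ 0.533 -0.271  0.146] [ 0.523 -0.278  0.14 ] [ 0.54  -0.253  0.15 ]
0.15 88 [ 0.534 -0.27   0.155] [ 0.522 -0.279  0.15 ] [ 0.54  -0.254  0.16 ]
0.16 144 [ 0.532 -0.268  0.166] [ 0.519 -0.278  0.16 ] [ 0.541 -0.253  0.17 ]
0.17 49 [ 0.53  -0.266  0.171] [ 0.52  -0.277  0.17 ] [ 0.539 -0.255  0.172]
0.21 2 [ 0.537 -0.265  0.22 ] [ 0.536 -0.27   0.22 ] [ 0.539 -0.261  0.22 ]
0.22 91 [ 0.534 -0.268  0.226] [ 0.523 -0.28   0.22 ] [ 0.541 -0.25   0.23 ]
0.23 125 [ 0.534 -0.271  0.235] [ 0.522 -0.282  0.23 ] [ 0.542 -0.251  0.24 ]
0.24 129 [ 0.535 -0.27   0.245] [ 0.524 -0.282  0.24 ] [ 0.543 -0.25   0.25 ]
```

Run:
```python
from h import *
tz={1:.2161,2:.1411,3:.1415,4:.1817}
for n in("scene","top"):
  for i in tz:
    try: s=cam(n,i)
    except Exception: continue
    P=cloud(s);im=s["img"].astype(int)
    g=(im.max(-1)<70)&(np.abs(P[...,0]-.525)<.09)&(np.abs(P[...,1]+.267)<.1)&(P[...,2]>.172)&(P[...,2]<.3)
    q=P[g];k=q[np.argsort(q[:,2])[:12]];print(n,i,"tcp",tz[i],"lowest dark",k.round(3)[::3].tolist())
from cell import observe;print(observe()["joint_pos"])
s=cam("scene",4);a,b,c,d=(190,190,330,330);cv2.imwrite("pics/s4b.png",cv2.resize(s["img"][b:d,a:c,::-1],None,fx=4.2,fy=4.2,interpolation=0))
s=cam("scene",0);P=cloud(s)
```

```text
scene 1 tcp 0.2161 lowest dark [[0.506, -0.222, 0.252], [0.519, -0.211, 0.253], [0.509, -0.223, 0.254], [0.505, -0.223, 0.254]]
scene 2 tcp 0.1411 lowest dark [[0.524, -0.273, 0.172], [0.538, -0.291, 0.177], [0.522, -0.235, 0.178], [0.511, -0.246, 0.179]]
scene 3 tcp 0.1415 lowest dark [[0.546, -0.289, 0.178], [0.525, -0.24, 0.179], [0.515, -0.243, 0.18], [0.527, -0.24, 0.18]]
scene 4 tcp 0.1817 lowest dark [[0.529, -0.26, 0.172], [0.535, -0.259, 0.22], [0.537, -0.264, 0.221], [0.536, -0.257, 0.221]]
top 1 tcp 0.2161 lowest dark []
top 2 tcp 0.1411 lowest dark [[0.501, -0.221, 0.245], [0.478, -0.228, 0.249], [0.509, -0.218, 0.251], [0.5, -0.222, 0.254]]
[ 0.47878926  0.46192588 -0.11963152  1.7219605   0.06494818  0.96170997
 -0.94057068]
```

View pics/s4b.png

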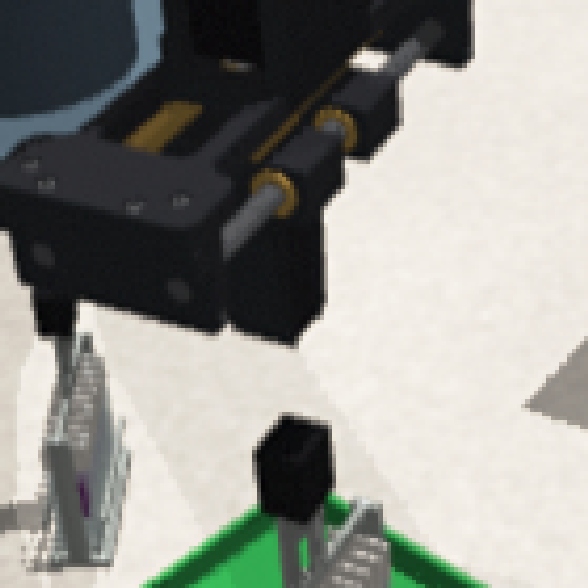

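The closed fingers are plainly above the grip: their ends measure about 37 mm higher than the reported TCP (0.219 against 0.182 m), consistently in three pictures. I'll go by what's seen: reopen, go 75 mm down, and check before closing.

```bash
python3 -m creep '[[[0,0,0],0,0.6],[[0,0,0],0,0.4],[[0,0,0],0,0.4],[[10,0,0],0,0.4],[[25,0,0],0,0.4],[[45,0,0],0,0.4],[[60,0,0],0,0.4],[[70,0,0],0,0.4],[[75,0,0],0,0.4],[[75,0,0],0,0.4]]' 55
python3 - <<'E'
from h import *
rel([.526,-.2648,.1065],107.2)
from cell import snapshot
n="scene"
s=snapshot(n);np.savez(f"/tmp/{n}5.npz",**s)
a,b,c,d=(200,200,330,410)
im=s["img"][b:d,a:c,::-1];f=min(800/(c-a),600/(d-b));cv2.imwrite(f"pics/{n}_5.png",cv2.resize(im,None,fx=f,fy=f,interpolation=cv2.INTER_CUBIC))
E
```

```text
time_s: 4.8
position: [0.5262, -0.2643, 0.1057]
ee_rot: [-0.735, 1.57, 2.703]
ft_force: [0.2, 0.6, 0.5]
gripper_width: 0.0529
t 4.8 pos [ 0.5262 -0.2643  0.1057] F [0.2 0.6 0.5] T [0.03 0.04 0.05] w 0.0529
R
 [[-9.000e-04  2.915e-01 -9.566e-01]
 [ 4.000e-04 -9.566e-01 -2.915e-01]
 [-1.000e+00 -7.000e-04  8.000e-04]]
tool shift mm [-0.8  0.4  0.3] jaw heading -73.05 turn rad (tool x down -> neg) -0.004381126578884424
```

View pics/scene_5.png

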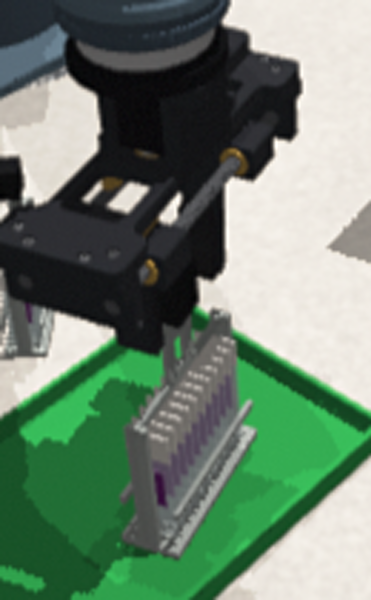

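Fingers now flank the grip (finger end at crop (140,350), plate below). Closing and lifting slightly.

```bash
python3 -m creep '[[[0,0,0],0,0.55],[[0,0,0],0,0.65],[[0,0,0],0,0.75],[[0,0,0],0,0.9],[[0,0,0],0,1],[[0,0,0],0,1],[[0,0,0],0,1]]' 55
python3 -m creep '[[[-1,0,0],0,1],[[-3,0,0],0,1],[[-6,0,0],0,1],[[-10,0,0],0,1],[[-15,0,0],0,1],[[-20,0,0],0,1],[[-24,0,0],0,1],[[-25,0,0],0,1],[[-25,0,0],0,1],[[-25,0,0],0,1]]' 55
python3 - <<'E'
from h import *
rel([.526,-.2648,.1065],107.2)
from cell import snapshot
n="scene"
s=snapshot(n);np.savez(f"/tmp/{n}6.npz",**s)
a,b,c,d=(200,200,330,410)
im=s["img"][b:d,a:c,::-1];f=min(800/(c-a),600/(d-b));cv2.imwrite(f"pics/{n}_6.png",cv2.resize(im,None,fx=f,fy=f,interpolation=cv2.INTER_CUBIC))
E
```

```text
time_s: 5.55
position: [0.5266, -0.2648, 0.1066]
ee_rot: [2.026, 1.57, -0.82]
ft_force: [-0.6, -2.3, 2.8]
gripper_width: 0.0235
time_s: 6.55
position: [0.5263, -0.2644, 0.1312]
ee_rot: [-0.52, 1.57, 2.918]
ft_force: [0.2, -0.3, -3.6]
gripper_width: 0.0235
t 6.55 pos [ 0.5263 -0.2644  0.1312] F [ 0.2 -0.3 -3.6] T [-0.03  0.01  0.01] w 0.0235
R
 [[-3.000e-04  2.916e-01 -9.565e-01]
 [ 1.000e-04 -9.565e-01 -2.916e-01]
 [-1.000e+00 -2.000e-04  3.000e-04]]
tool shift mm [24.7  0.3  0.4] jaw heading -73.05 turn rad (tool x down -> neg) -0.004289845710567683
```

View pics/scene_6.png

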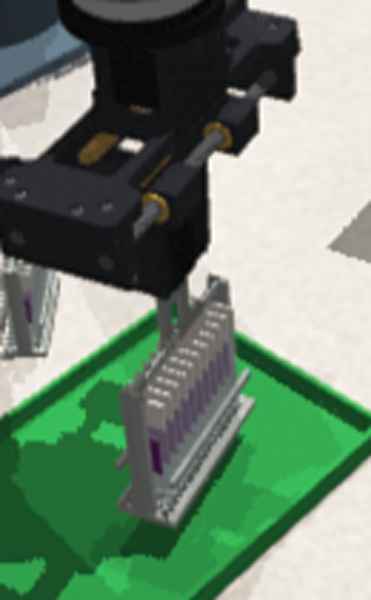

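Rack is held (23.5 mm, 3.6 N). Lifting high.

```bash
python3 -m creep '[[[-6,0,0],0,1],[[-20,0,0],0,1],[[-45,0,0],0,1],[[-75,0,0],0,1],[[-105,0,0],0,1],[[-135,0,0],0,1],[[-165,0,0],0,1],[[-190,0,0],0,1],[[-203,0,0],0,1],[[-207,0,0],0,1]]' 55
python3 -c "
from h import *
rel([.5643,.1154,.337],100.5)"
```

```text
time_s: 7.6
position: [0.5271, -0.2646, 0.3403]
ee_rot: [2.422, 1.568, -0.424]
ft_force: [-0.0, -0.2, -3.4]
gripper_width: 0.0235
t 7.6 pos [ 0.5271 -0.2646  0.3403] F [-0.  -0.2 -3.4] T [-0.01 -0.02  0.02] w 0.0235
R
 [[ 0.0027  0.2916 -0.9565]
 [-0.0012 -0.9565 -0.2916]
 [-1.      0.002  -0.0022]]
tool shift mm [   3.  -352.7 -146.4] jaw heading -73.05 turn rad (tool x down -> neg) 0.11260371794291638
```

```bash
python3 -m creep '[[[0,-7,-3],0,1],[[0,-25,-10],0.01,1],[[0,-55,-23],0.03,1],[[0,-90,-37],0.05,1],[[0,-127,-53],0.07,1],[[0,-164,-68],0.09,1],[[0,-201,-83],0.11,1],[[0,-236,-98],0.11,1],[[0,-268,-111],0.11,1],[[0,-295,-122],0.11,1]]' 55
python3 -c "
from h import *
rel([.5643,.1154,.337],100.5)"
```

```text
time_s: 8.6
position: [0.5559, 0.0563, 0.3366]
ee_rot: [-0.336, 1.568, 2.993]
ft_force: [0.3, -0.5, -3.1]
gripper_width: 0.0236
t 8.6 pos [0.5559 0.0563 0.3366] F [ 0.3 -0.5 -3.1] T [-0.02 -0.03  0.01] w 0.0236
R
 [[-3.100e-03  1.870e-01 -9.824e-01]
 [ 5.000e-04 -9.824e-01 -1.870e-01]
 [-1.000e+00 -1.000e-03  2.900e-03]]
tool shift mm [ -0.4 -56.5 -19.3] jaw heading -79.22 turn rad (tool x down -> neg) 0.004830409272855657
```

```bash
python3 -m creep '[[[0,-20,-6],0.004,1],[[0,-37,-12],0.004,1],[[0,-49,-16],0.004,1],[[0,-56,-18],0.004,1],[[0,-59,-19],0.004,1],[[0,-59,-19],0.004,1],[[0,-59,-19],0.004,1]]' 55
python3 - <<'E'
from h import *
from cell import snapshot
for n in("scene","top"):
    s=snapshot(n);np.savez(f"/tmp/{n}7.npz",**s)
    cv2.imwrite(f"pics/{n}_7.png",s["img"][:,:,::-1])
rel([.5643,.1154,.337],100.5)
E
```

```text
time_s: 9.3
position: [0.565, 0.1137, 0.3382]
ee_rot: [1.155, 1.57, -1.806]
ft_force: [-0.8, 0.7, -3.4]
gripper_width: 0.0236
t 9.4 pos [0.565  0.1138 0.3383] F [ 0.4  0.6 -4.3] T [-0.03  0.01 -0.02] w 0.0236
R
 [[-0.000e+00  1.795e-01 -9.838e-01]
 [-5.000e-04 -9.838e-01 -1.795e-01]
 [-1.000e+00  5.000e-04  1.000e-04]]
tool shift mm [ 1.3 -1.7  0.4] jaw heading -79.66 turn rad (tool x down -> neg) -0.0027679209444718762
```

View pics/scene_7.png

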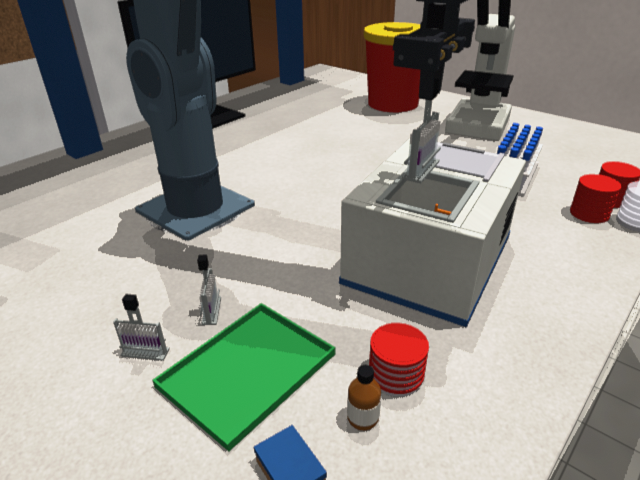

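View pics/top_7.png

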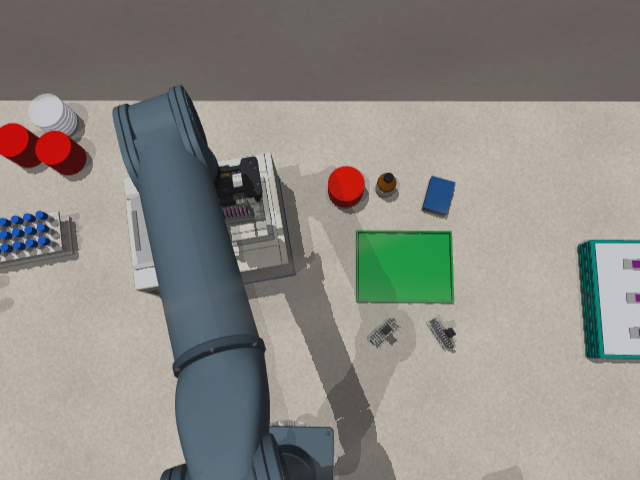

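Run:
```python
from h import *
s=cam("scene",7);a,b,c,d=(380,80,490,225);f=4;cv2.imwrite("pics/s7b.png",cv2.resize(s["img"][b:d,a:c,::-1],None,fx=f,fy=f,interpolation=cv2.INTER_CUBIC))
```

```text
(no output)
```

View pics/s7b.png

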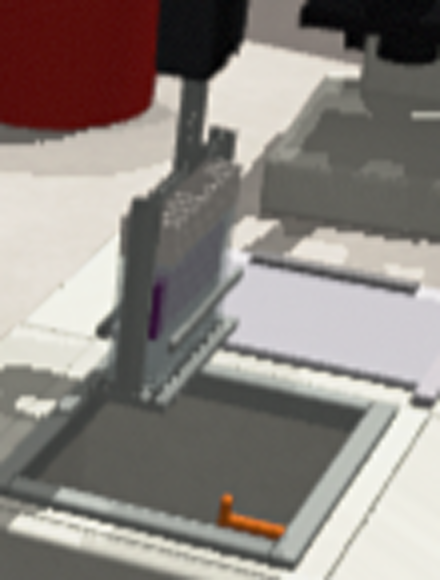

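Run:
```python
from h import *
s=cam("scene",7);a=np.radians(10.34);ex=np.array([np.cos(a),np.sin(a)]);ey=np.array([-np.sin(a),np.cos(a)])
c=np.array([.565,.1138])
for z in(.236,.240):
  for i,j in((-1,-1),(1,-1),(1,1)):
    p=c+i*.018*ex+j*.05*ey; print(z,i,j,((proj(s,[*p,z])-[380,80]+.5)*4).round(0))
for u,v in((110,388),(162,404),(237,322)):
    q=plane(s,380+u/4-.5,80+v/4-.5,.238)[:2]-c; print("rel",(q@ex*1000).round(1),(q@ey*1000).round(1))
```

```text
0.236 -1 -1 [ 84. 401.]
0.236 1 -1 [161. 419.]
0.236 1 1 [237. 332.]
0.24 -1 -1 [ 85. 392.]
0.24 1 -1 [162. 411.]
0.24 1 1 [238. 325.]
rel -11.3 -36.8
rel 14.5 -40.4
rel 15.4 56.7
```

```bash
python3 -m creep '[[[4,-1,0],0,1],[[14,-1.7,0],0,1],[[30,-1.7,0],0,1],[[48,-1.7,0],0,1],[[66,-1.7,0],0,1],[[84,-1.7,0],0,1],[[100,-1.7,0],0,1],[[110,-1.7,0],0,1],[[115,-1.7,0],0,1],[[115,-1.7,0],0,1]]' 55
python3 - <<'E'
from h import *
from cell import snapshot
n="scene"
s=snapshot(n);np.savez(f"/tmp/{n}8.npz",**s)
a,b,c,d=(370,80,490,230);cv2.imwrite("pics/s8.png",cv2.resize(s["img"][b:d,a:c,::-1],None,fx=4,fy=4,interpolation=cv2.INTER_CUBIC))
rel([.5643,.1154,.1625],100.5)
E
```

```text
time_s: 10.4
position: [0.5643, 0.1164, 0.2227]
ee_rot: [0.018, 1.57, -2.942]
ft_force: [0.5, 0.2, -2.9]
gripper_width: 0.0234
t 10.45 pos [0.5648 0.1165 0.2235] F [-0.4 -0.  -3.1] T [ 0.03  0.02 -0.01] w 0.0238
R
 [[ 2.000e-04  1.808e-01 -9.835e-01]
 [ 1.000e-04 -9.835e-01 -1.808e-01]
 [-1.000e+00 -0.000e+00 -2.000e-04]]
tool shift mm [61.   1.   0.7] jaw heading -79.58 turn rad (tool x down -> neg) -0.001438950074858928
```

View pics/s8.png

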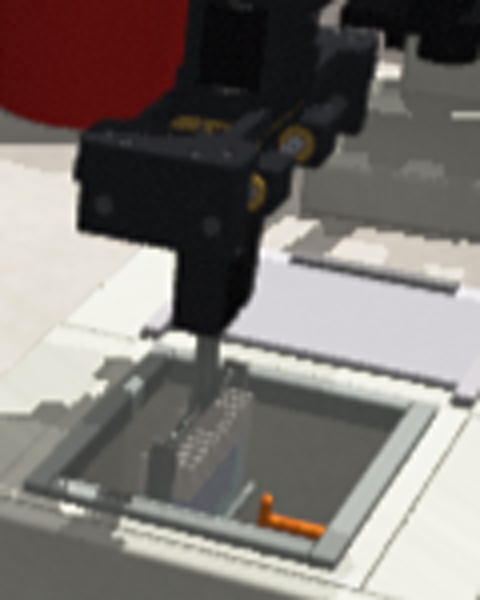

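```bash
python3 -m creep '[[[4,0.5,0],0,1],[[12,1,0],0,1],[[22,1,0],0,1],[[33,1,0],0,1],[[44,1,0],0,1],[[53,1,0],0,1],[[59,1,0],0,1],[[61,1,0],0,1],[[61,1,0],0,1],[[61,1,0],0,1]]' 55
python3 - <<'E'
from h import *
from cell import snapshot
n="scene"
s=snapshot(n);np.savez(f"/tmp/{n}9.npz",**s)
a,b,c,d=(390,130,490,230);cv2.imwrite("pics/s9.png",cv2.resize(s["img"][b:d,a:c,::-1],None,fx=6,fy=6,interpolation=cv2.INTER_CUBIC))
rel([.5643,.1154,.1625],100.5)
E
```

```text
time_s: 11.45
position: [0.5652, 0.1156, 0.1627]
ee_rot: [-3.025, 1.57, 0.298]
ft_force: [-0.4, -0.2, -3.4]
gripper_width: 0.0234
t 11.5 pos [0.5652 0.1156 0.1628] F [-0.7 -0.8 -3.5] T [-0.01 -0.02 -0.  ] w 0.0236
R
 [[ 1.000e-03  1.808e-01 -9.835e-01]
 [ 2.000e-04 -9.835e-01 -1.808e-01]
 [-1.000e+00 -0.000e+00 -1.000e-03]]
tool shift mm [0.3 0.  1. ] jaw heading -79.58 turn rad (tool x down -> neg) -0.0014637087717998996
```

View pics/s9.png

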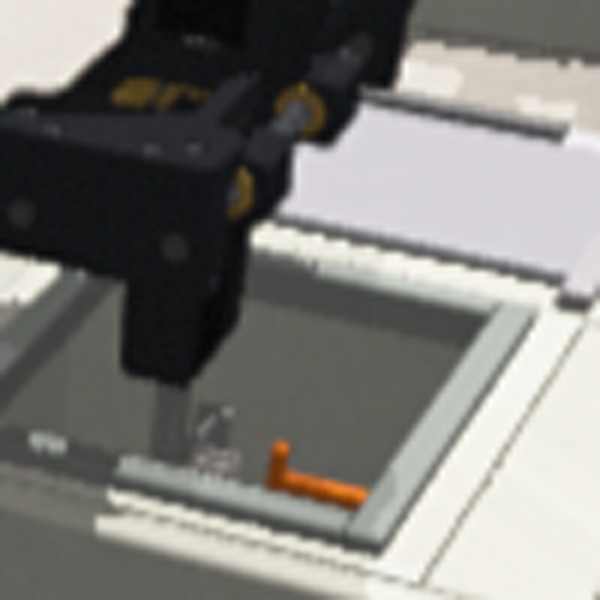

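Run:
```python
from h import *
s=cam("scene",9)
f=lambda X:((proj(s,X)-[390,130]+.5)*6).round(0).tolist()
for z in(.172,.174,.176,.178,.180): print("tip top",z,f([.6013,.1222,z]))
a=np.radians(10.4);ex=np.array([np.cos(a),np.sin(a)]);ey=np.array([-np.sin(a),np.cos(a)])
c=np.array([.5652,.1156]);
for y,h,nm in((0,118,"slot top"),(0,98,"slot bot"),(5,108,"slot r"),(-5,108,"slot l"),(-14,134,"plate TL"),(14,134,"plate TR"),(-50,94,"bar end -"),(50,94,"bar end +"),(14,94,"plate bot +")):
    print(nm,f([*(c+y/1000*ey),.0608+h/1000]))
im=s["img"][130:230,390:490,::-1];im=cv2.convertScaleAbs(im[60:85,15:55],alpha=2,beta=0)
cv2.imwrite("pics/s9b.png",cv2.resize(im,None,fx=18,fy=18,interpolation=cv2.INTER_NEAREST))
```

```text
tip top 0.172 [279.0, 458.0]
tip top 0.174 [280.0, 452.0]
tip top 0.176 [281.0, 447.0]
tip top 0.178 [282.0, 441.0]
tip top 0.18 [282.0, 435.0]
slot top [170.0, 411.0]
slot bot [164.0, 466.0]
slot r [173.0, 432.0]
slot l [161.0, 446.0]
plate TL [159.0, 385.0]
plate TR [191.0, 348.0]
bar end - [104.0, 549.0]
bar end + [217.0, 410.0]
plate bot + [178.0, 458.0]
```

View pics/s9b.png

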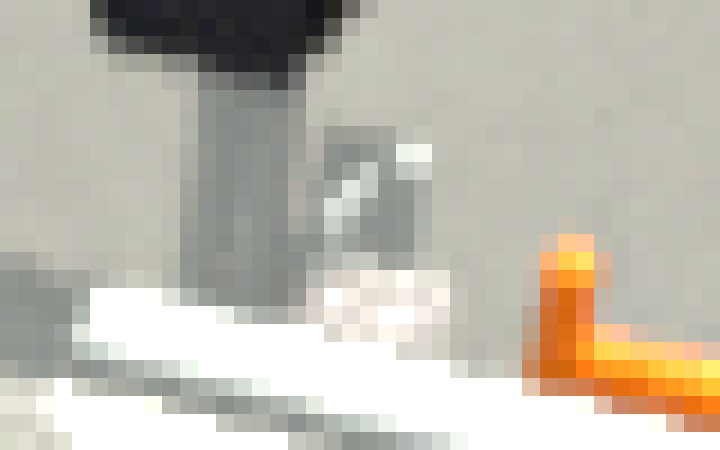

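```bash
python3 -m creep '[[[0,0,-3],0,1],[[0,0,-8],0,1],[[0,0,-14],0,1],[[0,0,-20],0,1],[[0,0,-25],0,1],[[0,0,-28],0,1],[[0,0,-29],0,1],[[0,0,-29],0,1]]' 55
python3 -m creep '[[[0,0,-0.7],0,1],[[0,0,-1.4],0,1],[[0,0,-2.1],0,1],[[0,0,-2.8],0,1],[[0,0,-3.5],0,1]]' 55
python3 -m creep '[[[0,0,-0.7],0,1],[[0,0,-1.4],0,1],[[0,0,-2.1],0,1],[[0,0,-2.8],0,1]]' 55
python3 - <<'E'
from h import *
from cell import snapshot
n="scene"
s=snapshot(n);np.savez(f"/tmp/{n}10.npz",**s)
a,b,c,d=(405,180,465,220);cv2.imwrite("pics/s10.png",cv2.resize(cv2.convertScaleAbs(s["img"][b:d,a:c,::-1],alpha=1.6),None,fx=12,fy=12,interpolation=cv2.INTER_NEAREST))
rel([.5988,.1217,.1625],100.5)
E
```

```text
time_s: 12.3
position: [0.5933, 0.1208, 0.1622]
ee_rot: [-0.154, 1.571, -3.114]
ft_force: [-0.7, 0.3, -2.8]
gripper_width: 0.0235
time_s: 12.8
position: [0.5968, 0.1214, 0.1623]
ee_rot: [-0.008, 1.571, -2.968]
ft_force: [0.5, 0.6, -3.4]
gripper_width: 0.0233
time_s: 13.2
position: [0.5996, 0.1219, 0.1623]
ee_rot: [-0.015, 1.571, -2.975]
ft_force: [0.7, -0.3, -3.6]
gripper_width: 0.0233
t 13.25 pos [0.5997 0.1219 0.1623] F [-0.2  0.2 -3.1] T [ 0.01  0.01 -0.03] w 0.0234
R
 [[ 1.000e-04  1.808e-01 -9.835e-01]
 [ 0.000e+00 -9.835e-01 -1.808e-01]
 [-1.000e+00  0.000e+00 -1.000e-04]]
tool shift mm [-0.2  0.   0.9] jaw heading -79.58 turn rad (tool x down -> neg) -0.0014767917106972945
```

View pics/s10.png

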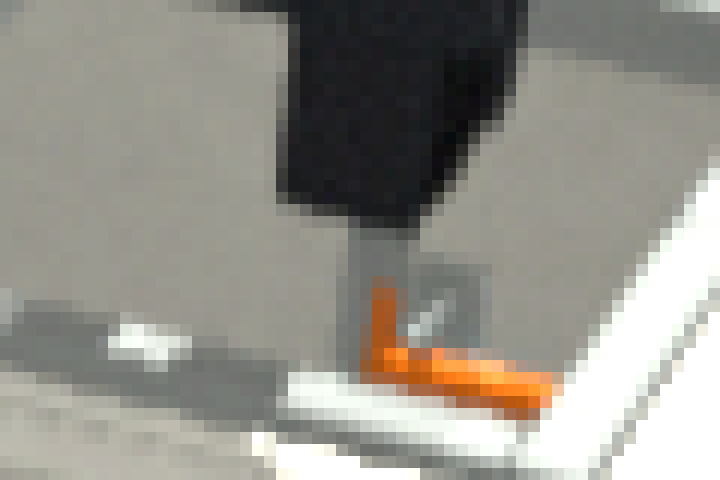

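```bash
python3 -m creep '[[[0,0,-0.8],0,1],[[0,0,-1.6],0,1],[[0,0,-2.4],0,1],[[0,0,-3.2],0,1],[[0,0,-4],0,1]]' 55
python3 -m creep '[[[0,0,-0.8],0,1],[[0,0,-1.6],0,1],[[0,0,-2.4],0,1],[[0,0,-3.2],0,1],[[0,0,-4],0,1]]' 55
python3 -m creep '[[[0,0,-1],0,1],[[0,0,-2],0,1],[[0,0,-3],0,1],[[0,0,-4],0,1],[[0,0,-4],0,1]]' 55
python3 - <<'E'
from h import *
from cell import snapshot
n="scene"
s=snapshot(n);np.savez(f"/tmp/{n}11.npz",**s)
a,b,c,d=(405,180,465,220);cv2.imwrite("pics/s11.png",cv2.resize(cv2.convertScaleAbs(s["img"][b:d,a:c,::-1],alpha=1.6),None,fx=12,fy=12,interpolation=cv2.INTER_NEAREST))
rel([.5988,.1217,.150],100.5)
E
```

```text
time_s: 13.75
position: [0.6035, 0.1226, 0.1623]
ee_rot: [0.082, 1.571, -2.878]
ft_force: [1.0, -0.1, -2.6]
gripper_width: 0.0242
time_s: 14.25
position: [0.6075, 0.1233, 0.1623]
ee_rot: [0.41, 1.571, -2.549]
ft_force: [-0.5, -0.4, -2.8]
gripper_width: 0.0236
time_s: 14.75
position: [0.6115, 0.1241, 0.1623]
ee_rot: [-3.063, 1.571, 0.261]
ft_force: [0.1, -0.6, -3.5]
gripper_width: 0.0238
t 14.8 pos [0.6114 0.124  0.1623] F [-0.4 -0.4 -3.3] T [ 0.05 -0.02 -0.01] w 0.023
R
 [[-1.000e-04  1.809e-01 -9.835e-01]
 [-0.000e+00 -9.835e-01 -1.809e-01]
 [-1.000e+00  0.000e+00  1.000e-04]]
tool shift mm [12.3  0.  12.8] jaw heading -79.58 turn rad (tool x down -> neg) -0.0014021571358944637
```

View pics/s11.png

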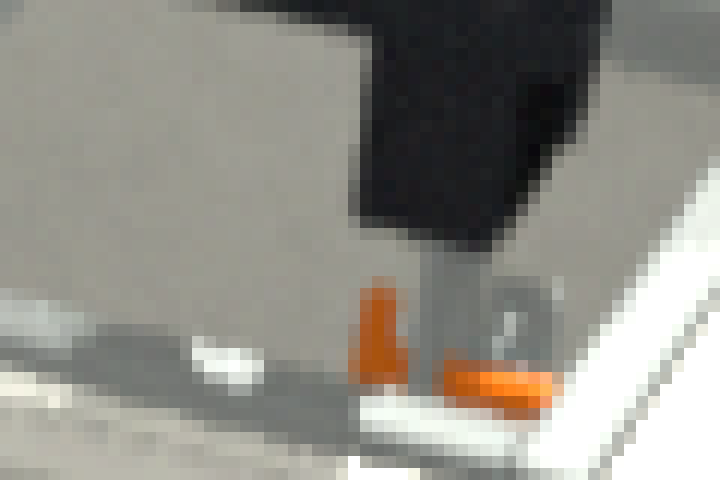

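The plate is threaded: the tip stands free left of it (380,330), and the arm comes out to its right (500,385). There was no force. Lowering gently.

```bash
python3 -m creep '[[[1,0,0],0,1],[[2,0,0],0,1],[[3,0,0],0,1],[[4,0,0],0,1],[[5,0,0],0,1],[[6,0,0],0,1],[[7,0,0],0,1],[[7.5,0,0],0,1]]' 55
python3 -m creep '[[[0.5,0,0],0,1],[[1,0,0],0,1],[[1.5,0,0],0,1],[[2,0,0],0,1]]' 55
python3 -m creep '[[[0.4,0,0],0,1],[[0.8,0,0],0,1],[[1.2,0,0],0,1]]' 55
```

```text
time_s: 15.6
position: [0.6113, 0.124, 0.1547]
ee_rot: [0.096, 1.571, -2.864]
ft_force: [-0.7, -0.2, -3.8]
gripper_width: 0.0234
time_s: 16.0
position: [0.6114, 0.124, 0.1528]
ee_rot: [1.248, 1.571, -1.712]
ft_force: [-0.6, 0.4, -3.0]
gripper_width: 0.0232
time_s: 16.3
position: [0.6113, 0.1241, 0.1516]
ee_rot: [-0.656, 1.571, 2.668]
ft_force: [0.5, 0.1, -3.3]
gripper_width: 0.0235
```

```bash
for i in 1 2; do python3 -m creep '[[[0.3,0,0],0,1],[[0.6,0,0],0,1],[[0.9,0,0],0,1]]' 55 | grep -E "pos|force"; done; python3 -m creep '[[[0.3,0,0],0,1],[[0.6,0,0],0,1]]' 55
```

```text
position: [0.6114, 0.124, 0.1507]
ft_force: [1.9, 0.3, -2.8]
position: [0.6113, 0.124, 0.1498]
ft_force: [-1.2, 0.1, -2.8]
time_s: 17.1
position: [0.6113, 0.124, 0.1492]
ee_rot: [0.02, 1.571, -2.94]
ft_force: [0.2, -0.3, -3.7]
gripper_width: 0.0238
```

```bash
for i in 1 ; do python3 -m creep '[[[0.3,0,0],0,1],[[0.6,0,0],0,1]]' 55 | grep -E "pos|force"; python3 -m creep '[[[0.3,0,0],0,1],[[0.6,0,0],0,1]]' 55 | grep -E "pos|force"; done
python3 - <<'E'
from h import *
from cell import snapshot
n="scene"
s=snapshot(n);np.savez(f"/tmp/{n}12.npz",**s)
a,b,c,d=(405,180,465,220);cv2.imwrite("pics/s12.png",cv2.resize(cv2.convertScaleAbs(s["img"][b:d,a:c,::-1],alpha=1.6),None,fx=12,fy=12,interpolation=cv2.INTER_NEAREST))
rel([.5988,.1217,.150],100.5)
E
```

```text
position: [0.6114, 0.124, 0.1489]
ft_force: [-2.1, -0.5, 0.7]
position: [0.6115, 0.1241, 0.1486]
ft_force: [-2.4, -1.2, 4.5]
t 17.55 pos [0.6116 0.1241 0.1487] F [-2.3 -0.6  5.2] T [-0.18  0.49  0.02] w 0.0233
R
 [[ 6.000e-04  1.807e-01 -9.835e-01]
 [ 0.000e+00 -9.835e-01 -1.807e-01]
 [-1.000e+00  1.000e-04 -6.000e-04]]
tool shift mm [-1.3  0.  13. ] jaw heading -79.59 turn rad (tool x down -> neg) -0.0015236093446690361
```

View pics/s12.png

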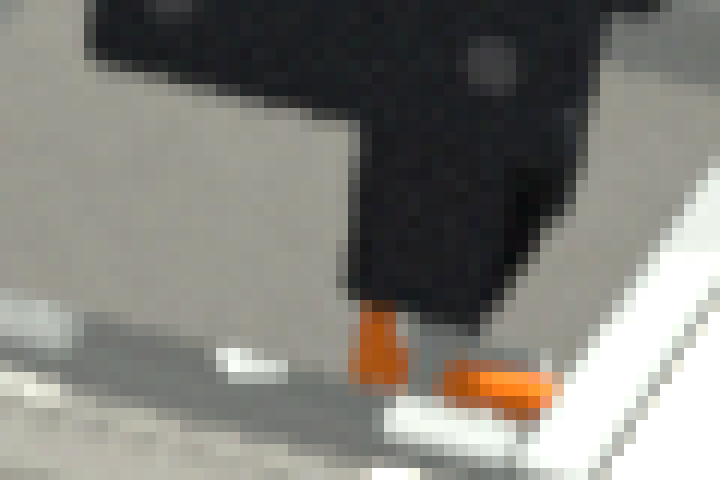

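Contact at reported z≈0.149, putting the arm top at 0.165 m, as seen. Relieving the push so the rack just rests.

```bash
python3 -m creep '[[[-0.3,0,0],0,1],[[-0.6,0,0],0,1],[[-0.6,0,0],0,1]]' 55
python3 -c "
from h import *
rel([.5988,.1217,.149],100.5)"
```

```text
time_s: 17.85
position: [0.6115, 0.1241, 0.1487]
ee_rot: [-3.061, 1.57, 0.262]
ft_force: [-1.8, -1.3, 2.3]
gripper_width: 0.0235
t 17.85 pos [0.6115 0.1241 0.1487] F [-1.8 -1.3  2.3] T [-0.04  0.32 -0.01] w 0.0235
R
 [[ 3.000e-04  1.808e-01 -9.835e-01]
 [ 1.000e-04 -9.835e-01 -1.808e-01]
 [-1.000e+00 -0.000e+00 -3.000e-04]]
tool shift mm [-0.3  0.  12.9] jaw heading -79.58 turn rad (tool x down -> neg) -0.0014585282324858335
```

```bash
python3 -m creep '[[[-0.2,0,0],0,1],[[-0.4,0,0],0,1],[[-0.4,0,0],0,1]]' 55
python3 -c "
from h import *
rel([.5988,.1217,.149],100.5)"
```

```text
time_s: 18.15
position: [0.6114, 0.1241, 0.1489]
ee_rot: [-2.34, 1.571, 0.983]
ft_force: [-0.7, -0.8, -0.1]
gripper_width: 0.0235
t 18.15 pos [0.6114 0.1241 0.1489] F [-0.7 -0.8 -0.1] T [-0.03  0.15  0.02] w 0.0235
R
 [[ 1.000e-04  1.809e-01 -9.835e-01]
 [ 1.000e-04 -9.835e-01 -1.809e-01]
 [-1.000e+00 -1.000e-04 -1.000e-04]]
tool shift mm [-0.1  0.  12.8] jaw heading -79.58 turn rad (tool x down -> neg) -0.00140697984057213
```

```bash
python3 -m creep '[[[0,0,0],0,1],[[0,0,0],0,1],[[0,0,0],0,0.76],[[0,0,0],0,0.73],[[0,0,0],0,0.71],[[0,0,0],0,0.69],[[0,0,0],0,0.67],[[0,0,0],0,0.65],[[0,0,0],0,0.62]]' 3
python3 -m creep '[[[0,0,0],0,0.58],[[0,0,0],0,0.54],[[0,0,0],0,0.5],[[0,0,0],0,0.5],[[0,0,0],0,0.5]]' 3
python3 - <<'E'
from h import *
from cell import snapshot
n="scene"
s=snapshot(n);np.savez(f"/tmp/{n}13.npz",**s)
a,b,c,d=(405,180,465,220);cv2.imwrite("pics/s13.png",cv2.resize(cv2.convertScaleAbs(s["img"][b:d,a:c,::-1],alpha=1.6),None,fx=12,fy=12,interpolation=cv2.INTER_NEAREST))
rel([.5988,.1217,.150],100.5)
E
```

```text
time_s: 19.05
position: [0.6113, 0.1241, 0.149]
ee_rot: [-0.638, 1.571, 2.686]
ft_force: [0.3, -0.6, 0.8]
gripper_width: 0.0333
time_s: 19.55
position: [0.6113, 0.124, 0.149]
ee_rot: [0.246, 1.571, -2.714]
ft_force: [-0.5, -0.2, -1.0]
gripper_width: 0.0438
t 19.6 pos [0.6113 0.124  0.149 ] F [-0.   0.2 -0.4] T [0.02 0.02 0.01] w 0.0444
R
 [[-0.      0.1808 -0.9835]
 [-0.     -0.9835 -0.1808]
 [-1.      0.      0.    ]]
tool shift mm [-1.   0.  12.8] jaw heading -79.58 turn rad (tool x down -> neg) -0.0014215863314792007
```

View pics/s13.png

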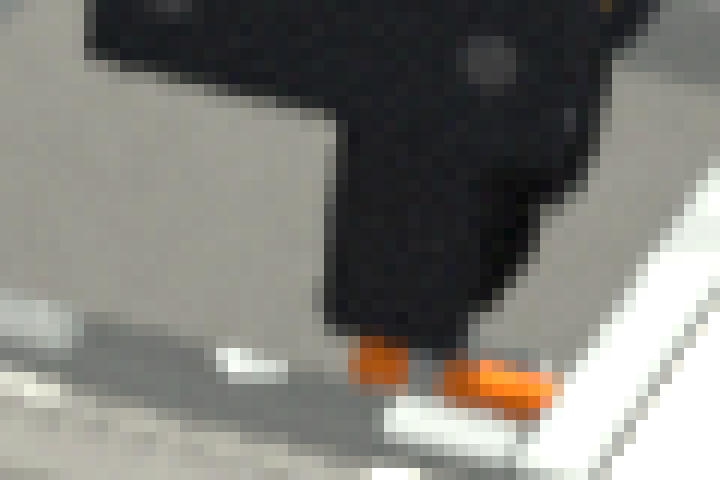

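```bash
python3 -m creep '[[[-2,0,0],0,0.5],[[-6,0,0],0,0.5],[[-12,0,0],0,0.5],[[-20,0,0],0,0.5],[[-32,0,0],0,0.5],[[-48,0,0],0,0.5],[[-68,0,0],0,0.5],[[-90,0,0],0,0.5],[[-108,0,0],0,0.5],[[-115,0,0],0,0.5]]' 3
python3 -m creep '[[[-10,3,10],0,0.5],[[-25,15,35],0,0.5],[[-40,40,70],0,0.5],[[-50,75,110],0,0.5],[[-50,115,150],0,0.5],[[-50,155,175],0,0.5],[[-50,185,190],0,0.5],[[-50,200,195],0,0.5],[[-50,200,195],0,0.5],[[-50,200,195],0,0.5]]' 3
python3 - <<'E'
from h import *
from cell import snapshot
for n,(a,b,c,d) in (("scene",(370,140,500,235)),("top",(120,140,310,300))):
    s=snapshot(n);np.savez(f"/tmp/{n}14.npz",**s)
    f=min(800/(c-a),600/(d-b));cv2.imwrite(f"pics/{n}14.png",cv2.resize(s["img"][b:d,a:c,::-1],None,fx=f,fy=f,interpolation=cv2.INTER_CUBIC))
rel([.5988,.1217,.150],100.5)
E
```

```text
time_s: 20.6
position: [0.6125, 0.1245, 0.267]
ee_rot: [-3.077, 1.567, 0.247]
ft_force: [0.8, -0.8, -0.3]
gripper_width: 0.0439
time_s: 21.6
position: [0.4554, -0.107, 0.3139]
ee_rot: [-1.145, 1.57, 2.179]
ft_force: [0.3, 0.9, 0.7]
gripper_width: 0.0436
t 21.7 pos [ 0.4559 -0.1062  0.3139] F [-0.   0.4  0.1] T [0.   0.02 0.  ] w 0.0442
R
 [[-3.000e-04  1.833e-01 -9.831e-01]
 [ 7.000e-04 -9.831e-01 -1.833e-01]
 [-1.000e+00 -7.000e-04  2.000e-04]]
tool shift mm [ 164.  -197.7 -182.3] jaw heading -79.44 turn rad (tool x down -> neg) 0.0011034068642008573
```

View pics/scene14.png

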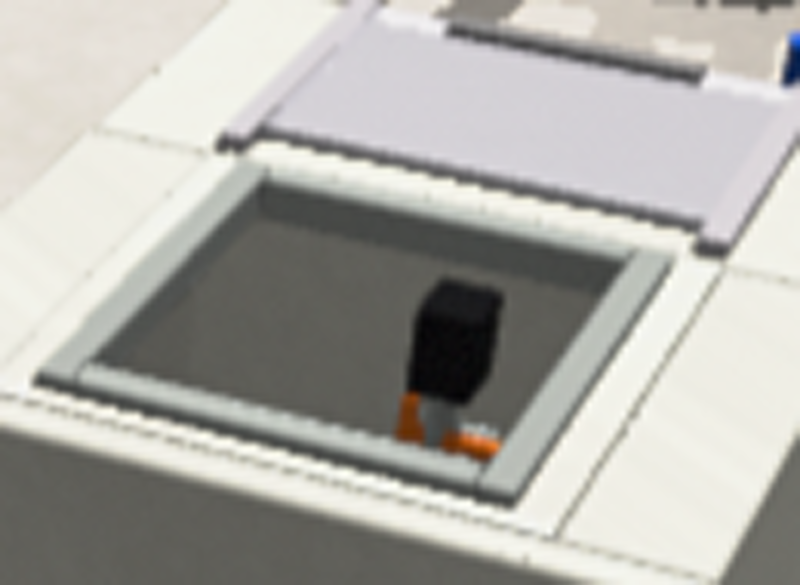

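View pics/top14.png

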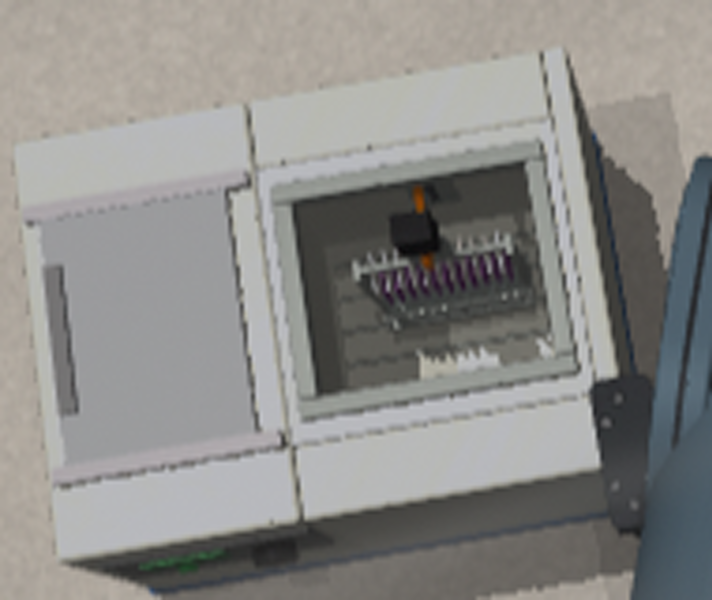

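```bash
python3 - <<'E'
from h import *
from cell import snapshot
def g(s,n):
    P=cloud(s);im=s["img"].astype(int);m=(im.max(-1)<40)&(np.abs(P[...,0]-.61)<.05)&(np.abs(P[...,1]-.124)<.05)&(P[...,2]>.17)&(P[...,2]<.22);v,u=np.nonzero(m);return np.round([u.mean(),v.mean(),*P[m].mean(0)],3).tolist(),int(m.sum())
f=cam("top",14);print(g(f,"top"))
for i in range(8):
    s=snapshot("top");print(g(s,"top"),np.abs(s["img"].astype(int)-f["img"])[165:265,180:275].mean().round(2))
s0=cam("top",0)
d=np.abs(s["img"].astype(int)-s0["img"]).max(-1)
print("bystander diffs",[d[a:b,c:e].mean().round(1) for a,b,c,e in((160,212,325,368),(168,200,374,400),(172,220,418,460))])
E
python3 -m creep '[[[0,0,0],0,0.5],[[0,0,0],0,0.5],[[0,0,0],0,0.5],[[0,0,0],0,0.5],[[0,0,0],0,0.5],[[0,0,0],0,0.5],[[0,0,0],0,0.5],[[0,0,0],0,0.5]]'
python3 - <<'E'
from h import *
from cell import snapshot
s=snapshot("top");f=cam("top",14);print(np.abs(s["img"].astype(int)-f["img"])[165:265,180:275].mean().round(2))
sc=snapshot("scene");P=cloud(sc)
cv2.imwrite("pics/final.png",sc["img"][:,:,::-1])
# tilt: grip vs base in top view
E
```

```text
([230.474, 201.865, 0.609, 0.122, 0.206], 133)
([230.44, 201.828, 0.609, 0.122, 0.207], 134) 0.55
([230.371, 201.909, 0.609, 0.122, 0.207], 132) 0.54
([230.371, 201.886, 0.609, 0.122, 0.206], 132) 0.52
([230.489, 201.835, 0.609, 0.122, 0.206], 133) 0.61
([230.496, 201.829, 0.609, 0.122, 0.206], 129) 0.71
([230.496, 201.855, 0.609, 0.122, 0.206], 131) 0.77
([230.402, 201.97, 0.609, 0.122, 0.207], 132) 0.81
([230.474, 201.865, 0.609, 0.122, 0.207], 133) 0.78
bystander diffs [np.float64(42.8), np.float64(13.1), np.float64(12.9)]
time_s: 22.9
position: [0.4557, -0.1079, 0.314]
ee_rot: [-2.887, 1.571, 0.436]
ft_force: [0.3, 0.5, -0.1]
gripper_width: 0.044
0.51
```

View pics/final.png

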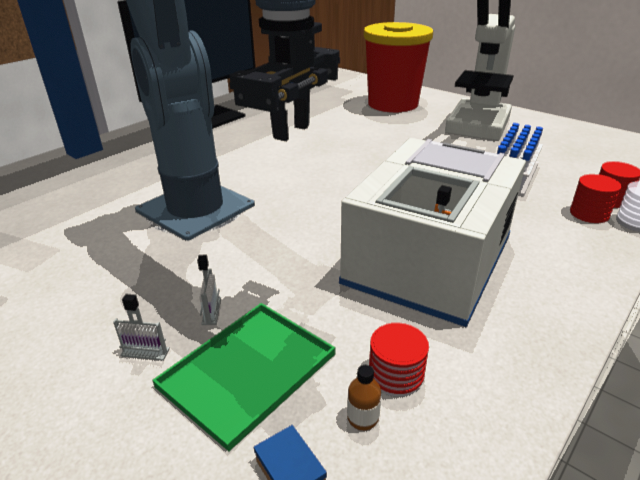

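Run:
```python
from h import *
from cell import snapshot,observe
fr=[]
for i in range(14):
    s=snapshot("top");fr.append(s["img"][190:250,200:270].astype(float).mean(-1))
fr=np.array(fr);sd=fr.std(0);print("std med",np.median(sd).round(2),"99%",np.percentile(sd,99).round(2),sd.max().round(2))
w=cv2.createHanningWindow((70,60),cv2.CV_64F)
for f in fr: print(np.round(cv2.phaseCorrelate(fr[0],f,w)[0],3),end=" ")
# lower rack region only
print(); 
for f in fr: print(np.round(cv2.phaseCorrelate(fr[0][12:40,15:],f[12:40,15:])[0],3),end=" ")
cv2.imwrite("pics/sd.png",cv2.resize(np.clip(sd*15,0,255).astype(np.uint8),None,fx=8,fy=8,interpolation=0))
print(observe()["time_s"])
s0=cam("scene",0);s=snapshot("scene");d=np.abs(s["img"].astype(int)-s0["img"]).max(-1)
print([d[a:b,c:e].mean().round(1) for a,b,c,e in((325,390,370,430),(365,430,348,382),(428,480,255,325),(290,360,115,168))])
```

```text
std med 0.42 99% 7.0 22.71
[0. 0.] [-0.002 -0.045] [-0.021 -0.04 ] [-0.078 -0.09 ] [-0.077 -0.04 ] [-0.055 -0.045] [-0.01  -0.007] [0.016 0.014] [0.072 0.004] [0.13  0.047] [0.081 0.003] [0.028 0.017] [ 0.02  -0.031] [-0.044 -0.058] 
[0. 0.] [-0.045 -0.026] [-0.043  0.001] [-0.045 -0.092] [-0.01 -0.06] [-0.067 -0.042] [-0.037  0.003] [-0.026 -0.02 ] [-0.067 -0.036] [-0.008 -0.02 ] [-0.046 -0.042] [ 0.001 -0.002] [ 0.014 -0.001] [ 0.002 -0.028] 23.7
[np.float64(7.2), np.float64(6.0), np.float64(8.7), np.float64(26.7)]
```

View pics/sd.png

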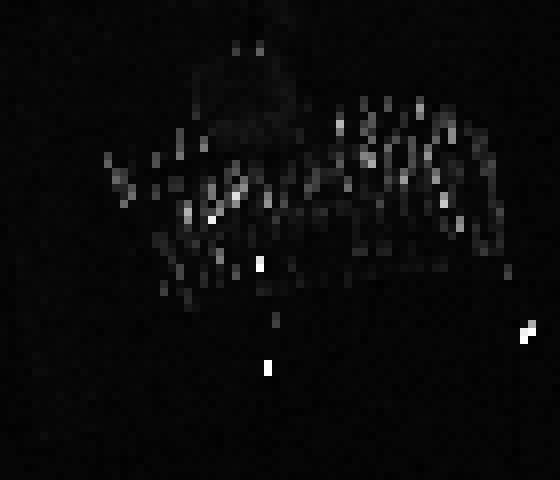

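A residual sway of about 0.1 px (0.2 mm) remains, and there is time to let it die out.

```bash
R='x'; for i in 1 2 3 4 5 6; do python3 -m creep '[[[0,0,0],0,0.5],[[0,0,0],0,0.5],[[0,0,0],0,0.5],[[0,0,0],0,0.5],[[0,0,0],0,0.5],[[0,0,0],0,0.5],[[0,0,0],0,0.5],[[0,0,0],0,0.5],[[0,0,0],0,0.5],[[0,0,0],0,0.5]]' | grep time; done
python3 - <<'E'
from h import *
from cell import snapshot,observe
fr=[]
for i in range(12):
    s=snapshot("top");fr.append(s["img"][190:250,200:270].astype(float).mean(-1))
fr=np.array(fr);sd=fr.std(0);print("std med",np.median(sd).round(2),"99%",np.percentile(sd,99).round(2),sd.max().round(2))
w=cv2.createHanningWindow((70,60),cv2.CV_64F)
for f in fr: print(np.round(cv2.phaseCorrelate(fr[0],f,w)[0],3),end=" ")
print(observe()["time_s"])
im=s["img"][180:250,190:280,::-1];cv2.imwrite("pics/topend.png",cv2.resize(im,None,fx=8,fy=8,interpolation=cv2.INTER_CUBIC))
E
```

```text
time_s: 24.75
time_s: 25.75
time_s: 26.75
time_s: 27.75
time_s: 28.75
time_s: 29.75
std med 0.41 99% 4.52 22.95
[0. 0.] [0.019 0.039] [-0.014 -0.03 ] [-0.031  0.003] [-0.003 -0.038] [-0.016 -0.047] [ 0.006 -0.032] [ 0.003 -0.016] [ 0.026 -0.033] [-0.    -0.038] [-0.032  0.024] [ 0.011 -0.015] 30.35
```

View pics/topend.png

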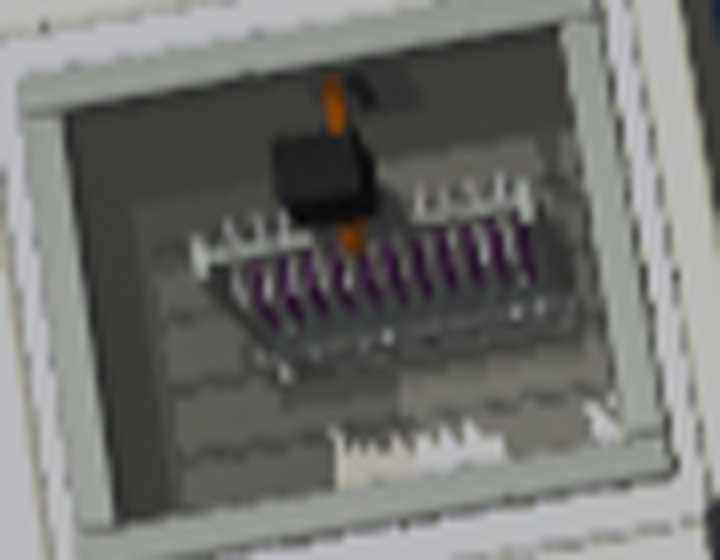

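The sway is now down at noise level. The rack hangs on the hook behind its tip (350,235), clear of the frame. Handing in.

```bash
python3 -c "
from cell import finish_job
print(finish_job())"
```

```text
the job is handed in; nothing more can be done
None
```

The rack is hanging by its slot on the orange hook inside the cabinet, and I handed the job in at about 30 s of the 54 s allowed. It went through the opening about 20 mm clear of the frame by calculation, and showed no contact force on the way in. I then threaded the slot over the hook without contact and lowered it until it touched.

- **Missed first grasp:** the first try closed on nothing. The finger ends sit about 37 mm higher than the reported tool position, so I went by the pictures and the second grasp held. The rack did not visibly move in between.
- **Hook contact:** the hook's arm top was felt at about 165 mm, close to the 165–166 mm seen in the camera depth. The push on the hook peaked at about 8.5 N. I eased it back to about the rack's own weight before letting go.
- **Last checks:** the slot is on the hook behind its tip and the rack is clear of the frame. A faint 0.2 mm sway after release had died down to camera noise before I handed in. I did not measure the rack's upright angle; it only looked upright.
- **Bystanders:** the scene picture shows the dishes, bottle and slide box where they started. A before-and-after comparison of the top view disagreed at the dishes, probably because the arm was in view there.

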